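# Hook the sample carrier out of the centrifuge rotor

## Task

Take the red-handled hook from its rack, catch the wire loop of the blue carrier deep in its slanting bore of the centrifuge rotor and draw the carrier out on the hook; do not touch the carrier with the gripper itself. Carry it without dropping it to the white tray, stand it upright on the tray's floor clear of the two grey carriers, unhook it, and hang the hook upright in its rack slot again. Leave the other carriers, the flasks and the other tools where they are.

Things in the scene. Friction and masses are not known exactly. Their poses are not given: they have to be found in the camera images.
- hook_tool: Hook tool, RED flat handle. Origin on its axis at the underside of its collar (32 mm disc, 6 mm thick), z up. Handle 14 mm thick (its x), 24 mm wide (its y), 6 to 80 mm above the origin; grip it across the 14 mm. Straight 4.5 mm shaft down the axis to a J-hook that points to -x, bottom 90 mm below the origin. 90 g. Hangs upright in a rack slot by its collar, hook towards the slot's open front.
- hook_cup (a point): Where a wire lies in the J-hook's cup: (-4.9, 0, -83.7) mm in the tool's frame, axes as the tool's. The J lies in the tool's x-z plane: 4.5 mm wire, cup 5.2 mm wide, its floor 85.5 mm below the tool's origin; upturned tip's centre line at x = -9.7 mm, its outer side at -12 mm, its top 78 mm below the origin.
- sample_carrier: Sample carrier, BLUE with a yellow band: cylinder 40 mm across, 42 mm tall, 100 to 200 g, with a wire bail over its top. Origin at the centre of its flat underside, z up its axis. Lies loose (2 mm play all round) at the foot of its bore, tilted with it. Within the bail a tube cap stands 2 mm above the top.
- sample_carrier_loop (a point): Wire centre at the peak of the blue carrier's bail, 68 mm up its axis; axes as the carrier's. The bail is rigid 3.5 mm steel wire in the carrier's y-z plane: uprights at y = +-15 mm to 54 mm above the underside, then closing in to 65 mm at y = +-9 mm and the low peak at y = 0.
- rotor: Fixed-angle centrifuge rotor, dark grey, fixed; 262 mm across, origin on its axis at the bench, z up. Six bores, 44 mm wide, 105 mm deep along the axis, 60 degrees apart, each leaning 30 degrees with its foot outwards. Top is a dish square to the bores: 107 mm high at the mouths' inner edges, rim 133 mm high, 80 mm from the axis. Hub screw 115 mm high. The blue carrier's bore is on the rotor's +x side.
- sample_bore (a point): Centre of the mouth of the blue carrier's bore, 54 mm from the rotor's axis, 118 mm above the bench; z points out of the bore along its axis (up and towards the rotor's axis), y is level.
- balance_carrier: The balance carrier in the opposite bore, grey with a white band: same shape as the blue one. To be left in place.
- tray: White open tray, fixed, 210 mm (its x) by 150 mm (its y), origin under its centre; floor 4 mm thick, walls 4 mm thick and 16 mm high.
- empty_carrier_a: Grey carrier already unloaded, standing in the tray; same shape as the blue one, origin at the centre of its underside.
- empty_carrier_b: Another grey carrier standing in the tray; as the first.
- tool_rack: Grey tool rack, fixed, 100 mm deep (its x), 230 mm long (its y), origin under its centre, front to its -x. Top plate 6 mm thick, upper face 105 mm above the bench, with three slots 16 mm wide, 65 mm apart along y, each open at the front and running from x = -33 to +15 mm. Only tools stand above the plate.
- slot0 (a point): Seat of the slot at the rack's y = -65 mm, on the plate's upper face; axes as the rack's.
- slot1 (a point): Seat of the middle slot, y = 0; as slot0.
- slot2 (a point): Seat of the slot at y = +65 mm; as slot0.
- screw_driver: Screwdriver with a BLACK handle hanging in another slot; handle and collar as the hook tool's, origin at the underside of its collar.
- spatula: Spatula with a GREEN handle hanging in another slot; handle and collar as the hook tool's, origin at the underside of its collar.
- flask_a: Glass volumetric flask with a black stopper standing loose on the bench: body 59 mm across up to 50 mm high, neck 15 mm, stopper 25 mm across, 184 mm tall in all; origin at the centre of its foot.
- flask_b: Glass volumetric flask with a blue stopper standing loose on the bench: body 59 mm across up to 50 mm high, neck 15 mm, stopper 25 mm across, 184 mm tall in all; origin at the centre of its foot.
- flask_c: Glass volumetric flask with a black stopper standing loose on the bench: body 59 mm across up to 50 mm high, neck 15 mm, stopper 25 mm across, 184 mm tall in all; origin at the centre of its foot.

How it is judged:
By the outcome, as a careful person would: the job done as asked, in the order asked, and still so for the second after the job is handed in, with the robot touching nothing.
It also fails if it takes over 72 s, if anything falls off the work surface, if the arm or the gripper's body presses on something with over 40 N, if the wrist force passes 120 N, or if a joint passes its speed limit or range.

## Robot

A 7-joint arm with a two-finger parallel gripper is mounted at the origin on the work surface. World frame = base frame: x ahead of the robot, y to its left, z up, the work surface at z = 0. Lengths are in m, angles in rad, forces in N, time in s.
With the tool pointing down it reaches from about 0.4 to 0.85 m from the base axis. Payload 4.5 kg.
Tool frame: the origin (TCP) lies on the centre line of the jaws, within the pads' length; the fingertips stand r.tcp_to_tips ahead of it and the grasp point (between the pads) lies 11 mm behind it (r.tcp_to_tips is the distance from the TCP to the fingertips, in m); y points along the fingers, x is the direction in which the jaws open and shut, and the axes are right-handed (so a half turn about y gives the same grasp; the last joint's range is limited). The gripper opens to 88 mm and grips with 3 to 60 N. Pads are 18 mm wide; open, the fingers measure 123 mm over their backs; the gripper's body (75 mm by 187 mm) begins 45 mm behind the grasp point.
Start: joints at [1.166, 0.689, -0.195, 1.565, 0.157, 0.902, -0.215], TCP at [0.266, -0.566, 0.247] pointing down, gripper open.
Joint ranges: [-3.01, 3.01], [-0.46, 2.08], [-1.47, 1.51], [0.13, 2.56], [-1, 4.14], [0.04, 2.09], [-2.66, 2.66]. Speed limits (rad/s): [2.57, 2.57, 3.14, 3.14, 3.14, 3.14, 3.14].

## Interface

Orientations are given as a unit quaternion [x, y, z, w].
In Python, from plant import r gives the robot as it stands. The module is installed in compiled form; this text tells all that it offers.
- The arm moves only by the shell command python3 -m inch 'ROWS' [OPENING] [FORCE]. ROWS is text: rows parted by semicolons, each of 4 numbers parted by spaces: the shift along the tool's x, y, z in mm, then the turn about the tool's y in degrees. In form: x y z spin; .... A call has 1 to 10 rows; each row is the pose to reach, as a shift and turn from the pose commanded when the call began, along the tool's axes at that moment; what a row does not reach only later rows make up. A row lasts 1/10 s, in which the tool goes at most 50 mm and 8.59 degrees, less where a joint would pass 70% of its speed; a pose out of reach is approached as far as the arm can. A call with a gripper value outside its range is refused whole. OPENING is the gripper command: -1 is shut, 1 is fully open, values between are in proportion, set as the call begins (- or left out, the last holds). The fingers move at their own pace and stop on an object; FORCE is the grip in N (left out, the last holds). Time passes only in rows, so rows that repeat a pose let the fingers close. It gives the time, the measured TCP pose, the force and the opening at its end, in the units of the state.
- r.get_state(): the state, without advancing time (a new reading comes with each control period).
- r.snapshot(name): name is "scene" or "top" or "wrist"; returns a dict with "frame" (480x640x3 uint8, red, green, blue), "intrinsics" (3x3 intrinsics, pixels), "R" (3x3) and "t" (3): a world point X has camera coordinates R X + t. Camera axes: x right, y down, z forward; pixel columns grow to the right and rows downward; lengths in m; the calibration is good to about 2 mm. The wrist camera is an equidistant fisheye: a pixel r from the principal point sees the ray r / f radians off the axis. A picture is of the moment at which its call begins. There is no depth.
- r.finish_job(): hands the job in, once; it reports no verdict.
Trained networks look in the newest picture that a camera, given by its name, has taken for a name from the list of things; names that differ only in an ending like _2 or _b are one class to them, and where a whole thing is asked for, a point or a joint stands for the part that bears it (a point fixed in the world has none). Each returns a list of dicts, best first, with "p" (0 to 1); they miss things now and then, are a little off and sometimes report something else, mostly with a low value. They report only what shows in the picture. A call takes as long as a camera call.
- r.trace(camera, name): "region" (480x640 bool, what is visible of it) and "centre" ([row, column] in pixels, amid what is visible of it).
- r.tip_of(camera, name): "centre" ([row, column] in pixels: a listed point, or the origin of a listed thing).
The state is a dict: "clock": time; "q": joint angles; "qd": joint speeds; "joint_torque": joint torques, N m; "tool_pos": TCP position; "eef_rot": TCP orientation; "contact_force": force on the tool from outside, world axes, zero at the start; "moment": the same for the moment, N m; "opening": opening from 0.0 (shut) to 1.0 (fully open).
Only numpy, scipy, OpenCV 4.12 (cv2) and the standard library are available. Lean on these libraries where they do the work, as an engineer would, in place of code of your own. Each camera call takes 0.05 s, during which the arm holds its last target.

## Working session

There is one attempt and no reset: what is moved stays moved. The work goes in short steps, Python scripts to look and compute and a shell command to move; the robot and the scene stay as the last step left them, time stands still between calls to the robot, and variables do not carry over. Pictures are saved under pics/ and viewed, and the job is handed in when it is done.

```bash
mkdir -p pics; ls
python3 - <<'E'
from plant import r
import cv2
s=r.get_state()
for k,v in s.items(): print(k,v)
print(r.tcp_to_tips)
for n in ["scene","top","wrist"]:
    d=r.snapshot(n); cv2.imwrite(f"pics/a_{n}.png",d["frame"][:,:,::-1]); print(n,d["intrinsics"],d["R"],d["t"])
E
```

```text
pics
clock 0.0
q [ 1.16575303  0.68998235 -0.19450515  1.56635686  0.15733594  0.90250326
 -0.21509063]
qd [-3.29745731e-04 -4.31966833e-05  6.58197002e-04  5.09075612e-04
  9.01760642e-04 -6.03951281e-04  4.74025842e-04]
joint_torque [ 4.05409546e-04 -5.27558720e+01 -1.26720652e+00 -1.53427488e+01
 -5.27737022e-02  6.60275124e-03  2.00874315e-04]
tool_pos [ 0.26523469 -0.56523752  0.24590741]
eef_rot [-0.59656552  0.37972929 -0.37856257  0.59716466]
contact_force [-0.59823625 -0.06566208  0.28564211]
moment [ 0.04233624 -0.02945924 -0.02482732]
opening 1.0000314704355462
0.008
scene [[502.82555346   0.         319.05959928]
 [  0.         502.82555346 227.32461169]
 [  0.           0.           1.        ]] [[ 0.51532049  0.85697978 -0.00551835]
 [ 0.74024694 -0.44835268 -0.50101332]
 [-0.43183245  0.25409749 -0.86542198]] [-0.29388086 -0.36984719  1.34586814]
top [[563.22541144   0.         324.32852824]
 [  0.         563.22541144 243.371139  ]
 [  0.           0.           1.        ]] [[ 0.02258267 -0.9995412   0.0201847 ]
 [-0.98805028 -0.02539306 -0.15202576]
 [ 0.15246856 -0.01651035 -0.9881704 ]] [-0.03464945  0.56560282  1.38186845]
wrist [[371.64829954   0.         317.08205326]
 [  0.         371.64829954 240.91500415]
 [  0.           0.           1.        ]] [[ 4.25133059e-01 -9.05130807e-01 -3.23516334e-04]
 [-8.65852377e-01 -4.06788377e-01  2.91243672e-01]
 [-2.63745222e-01 -1.23537196e-01 -9.56648848e-01]] [-0.62425513 -0.04048855  0.38866191]
```

View pics/a_scene.png

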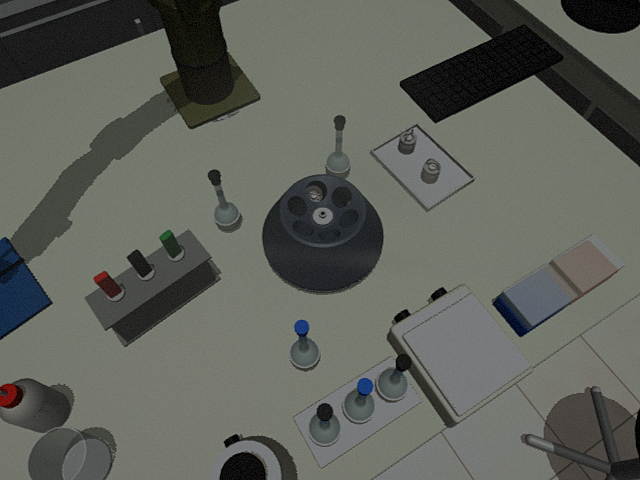

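View pics/a_top.png

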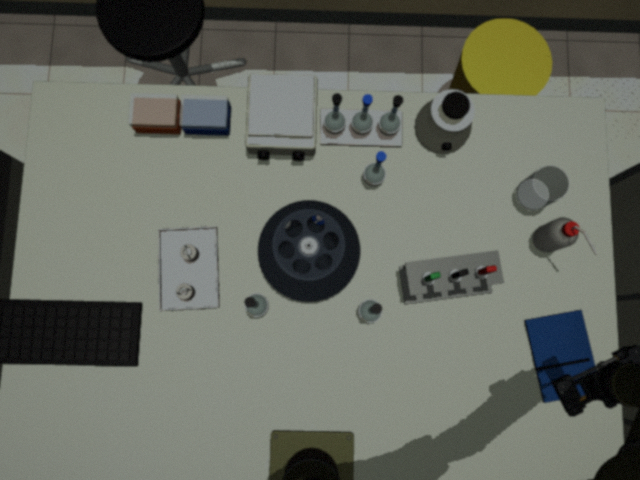

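View pics/a_wrist.png

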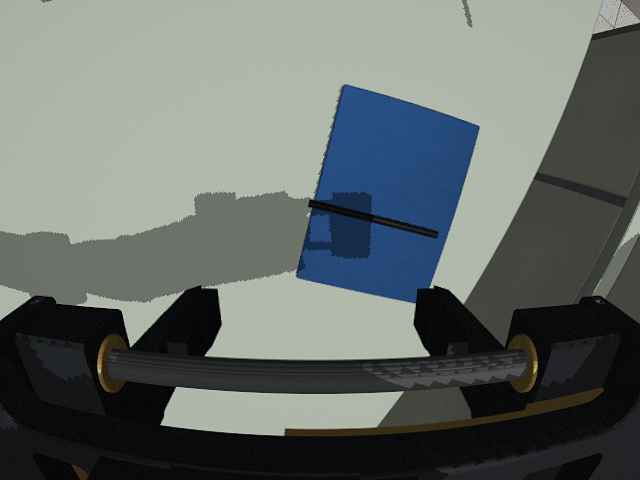

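The scene shows the rack at the right with red/black/green tools, the red one outermost (scene pixel (105,283)). The rotor is in the middle (scene (322,215)) and the tray is at the left (scene (420,165)). Next I'll run the networks.

```bash
cat > h.py <<'E'
from plant import r
import numpy as np, cv2
from scipy.optimize import least_squares
from scipy.spatial.transform import Rotation as Rot
np.set_printoptions(precision=4,suppress=True)
def proj(d,X):
    c=d["R"]@np.asarray(X,float)+d["t"]; K=d["intrinsics"]
    if d.get("fish"):
        th=np.arctan2(np.hypot(c[0],c[1]),c[2]); ph=np.arctan2(c[1],c[0])
        return np.array([K[0,2]+K[0,0]*th*np.cos(ph),K[1,2]+K[1,1]*th*np.sin(ph)])
    return (K@c)[:2]/c[2]
def ray(d,uv):
    K=d["intrinsics"]; a=(np.array(uv,float)-[K[0,2],K[1,2]])/K[0,0]
    if d.get("fish"):
        th=np.hypot(*a); v=np.array([np.sin(th)*a[0]/th,np.sin(th)*a[1]/th,np.cos(th)])
    else: v=np.array([a[0],a[1],1.])
    v=d["R"].T@v; o=-d["R"].T@d["t"]
    return o,v/np.linalg.norm(v)
def atz(d,uv,z):
    o,v=ray(d,uv); return o+v*(z-o[2])/v[2]
def snap(n):
    d=r.snapshot(n); d["fish"]=(n=="wrist"); return d
def tri(obs,x0=(0.6,0,0.1)):
    f=lambda X: np.concatenate([proj(d,X)-uv for d,uv in obs])
    s=least_squares(f,x0); return s.x, np.sqrt(np.mean(s.fun**2))
def tip(n,name,k=3):
    return [(round(a["p"],2),np.array(a["centre"])[::-1]) for a in r.tip_of(n,name)[:k]]
def crop(d,uv,w,name,s=6):
    u,v=map(int,uv); f=d["frame"][max(0,v-w):v+w,max(0,u-w):u+w,::-1]
    f=cv2.resize(f,None,fx=s,fy=s,interpolation=cv2.INTER_CUBIC); cv2.imwrite(f"pics/{name}.png",f)
E
python3 - <<'E'
from h import *
D={n:snap(n) for n in ["scene","top"]}
for nm in "hook_tool rotor sample_bore sample_carrier sample_carrier_loop balance_carrier tray empty_carrier_a tool_rack slot0 slot1 slot2 screw_driver spatula flask_a flask_b hook_cup".split():
    o=[]
    for n in D:
        t=tip(n,nm); print(nm,n,t)
        if t: o.append((D[n],t[0][1]))
    if len(o)==2: print("   ->",*tri(o))
crop(D["scene"],(322,215),50,"b_rs"); crop(D["top"],(310,245),50,"b_rt")
E
```

```text
hook_tool scene [(0.97, array([115.6, 294.2]))]
hook_tool top [(0.76, array([483. , 272.6]))]
   -> [ 0.496  -0.4013  0.1034] 1.0358970120899447
rotor scene [(0.67, array([320.6, 239.1]))]
rotor top [(0.96, array([306.6, 251.3]))]
   -> [0.5488 0.0202 0.0034] 1.0087357259724445
sample_bore scene [(0.56, array([329.1, 234. ]))]
sample_bore top [(0.94, array([312.5, 226.2])), (0.45, array([321. , 221.1]))]
   -> [0.5969 0.0087 0.1098] 0.29169085485508983
sample_carrier scene []
sample_carrier top [(0.46, array([322.4, 215. ]))]
sample_carrier_loop scene [(0.48, array([148.4, 276.2]))]
sample_carrier_loop top [(0.4, array([318.2, 220.5]))]
   -> [ 0.5491 -0.2109  0.1184] 56.97073738976571
balance_carrier scene [(0.61, array([310.9, 197. ]))]
balance_carrier top []
tray scene [(0.84, array([418.4, 167.4]))]
tray top [(0.85, array([189. , 268.6]))]
   -> [ 0.4979  0.3255 -0.004 ] 0.36195567652307403
empty_carrier_a scene [(0.92, array([406.1, 151.2])), (0.88, array([430.2, 175.6]))]
empty_carrier_a top [(0.78, array([190.5, 256.5])), (0.54, array([185.1, 291.3]))]
   -> [0.5065 0.2844 0.0
[... 1065 characters left out ...]
3376  0.1013] 0.8641606456298209
spatula scene [(0.85, array([174.7, 253.4]))]
spatula top [(0.43, array([430.6, 278.1])), (0.23, array([478.4, 272.8]))]
   -> [ 0.4789 -0.2728  0.1121] 0.9292054755631705
flask_a scene [(0.96, array([337.9, 169.1])), (0.75, array([308. , 356.2]))]
flask_a top [(0.84, array([256.2, 303.2])), (0.7, array([371.9, 175.5])), (0.65, array([367.4, 312.7]))]
   -> [0.4127 0.1474 0.0152] 0.10150390079839268
flask_b scene [(0.96, array([337.9, 169.1])), (0.75, array([308. , 356.2]))]
flask_b top [(0.84, array([256.2, 303.2])), (0.7, array([371.9, 175.5])), (0.65, array([367.4, 312.7]))]
   -> [0.4127 0.1474 0.0152] 0.10150390079839268
hook_cup scene []
hook_cup top []
```

View pics/b_rs.png

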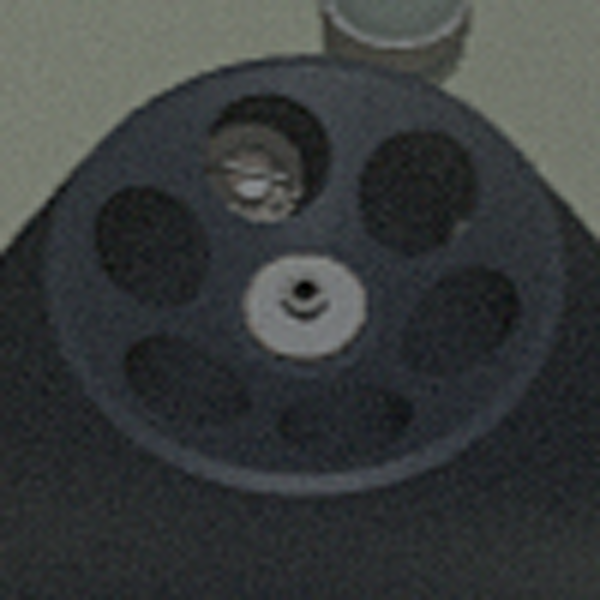

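View pics/b_rt.png

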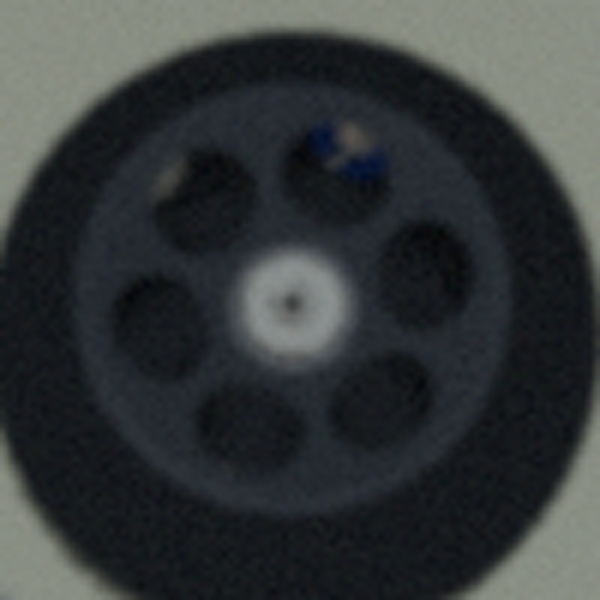

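```bash
cat >> h.py <<'E'
def tool():
    s=r.get_state(); return np.array(s["tool_pos"]),Rot.from_quat(s["eef_rot"]).as_matrix(),s
def rows_to(P):
    "mm in tool axes to go from measured TCP to P"
    p,R,s=tool(); return R.T@(np.asarray(P)-p)*1000
E
python3 - <<'E'
from h import *
p,R,s=tool(); print(R)
d=snap("wrist"); c=-d["R"].T@d["t"]; print("cam",c,"tool frame",R.T@(c-p)*1000, "\naxes",R.T@d["R"].T)
print(rows_to([0.45,-0.02,0.42]))
E
```

```text
[[ 0.4249  0.0001  0.9053]
 [-0.9053 -0.0001  0.4249]
 [ 0.0001 -1.      0.    ]]
cam [ 0.333  -0.5338  0.3842] tool frame [  -0.322  -137.3938   74.685 ] 
axes [[ 1.     -0.0001  0.0013]
 [-0.0013 -0.2911  0.9567]
 [ 0.0002 -0.9567 -0.2911]]
[-415.7109 -173.2999  398.8544]
```

```bash
python3 -m inch '-15 -50 15 -6; -50 -55 50 -12; -85 -55 90 -18; -120 -55 125 -24; -155 -55 160 -30; -190 -55 195 -36; -225 -55 230 -42; -260 -55 270 -48; -295 -55 305 -54; -330 -55 340 -60'
python3 - <<'E'
from h import *
p,R,s=tool(); print(R,s["q"])
print(rows_to([0.45,-0.075,0.30]))
E
```

```text
clock: 3.0
tool_pos: [0.4319, -0.1257, 0.3021]
eef_rot: [0.707, -0.028, 0.029, -0.706]
contact_force: [1.4, 0.2, 0.2]
opening: 1.001
[[ 0.9967  0.001   0.0808]
 [-0.0808 -0.0006  0.9967]
 [ 0.0011 -1.     -0.0005]] [ 0.5574  0.4184 -0.545   1.9826  0.294   0.8164 -0.2337]
[13.8914  2.0632 52.04  ]
```

```bash
python3 -m inch '10 0 40 -2; 14 0 52 -4; 14 0 52 -4; 14 0 52 -4'
python3 - <<'E'
from h import *
d=snap("wrist"); cv2.imwrite("pics/c_w.png",d["frame"][:,:,::-1])
for nm in ["sample_carrier_loop","sample_bore","sample_carrier","rotor"]: print(nm,tip("wrist",nm))
print(proj(d,(0.6,0.009,0.118)))
E
```

```text
clock: 3.4
tool_pos: [0.4492, -0.0784, 0.3015]
eef_rot: [0.708, -0.006, 0.006, -0.707]
contact_force: [0.4, -0.0, 1.0]
opening: 0.998
sample_carrier_loop [(0.98, array([483.9, 130.5])), (0.44, array([402.8, 110. ]))]
sample_bore [(0.55, array([488. , 130.9]))]
sample_carrier [(0.73, array([483.7, 144.5]))]
rotor [(0.6, array([406.5, 108.9]))]
[482.2597 121.7198]
```

View pics/c_w.png

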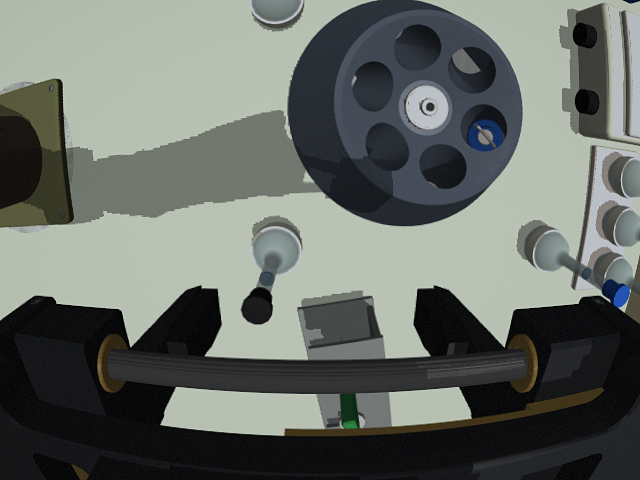

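Run:
```python
from h import *
f=cv2.imread("pics/c_w.png"); g=cv2.resize(f[85:165,440:540],None,fx=7.5,fy=7.5,interpolation=cv2.INTER_CUBIC); cv2.imwrite("pics/c_w2.png",np.clip(g*1.5,0,255).astype('uint8'))
```

```text
(no output)
```

View pics/c_w2.png

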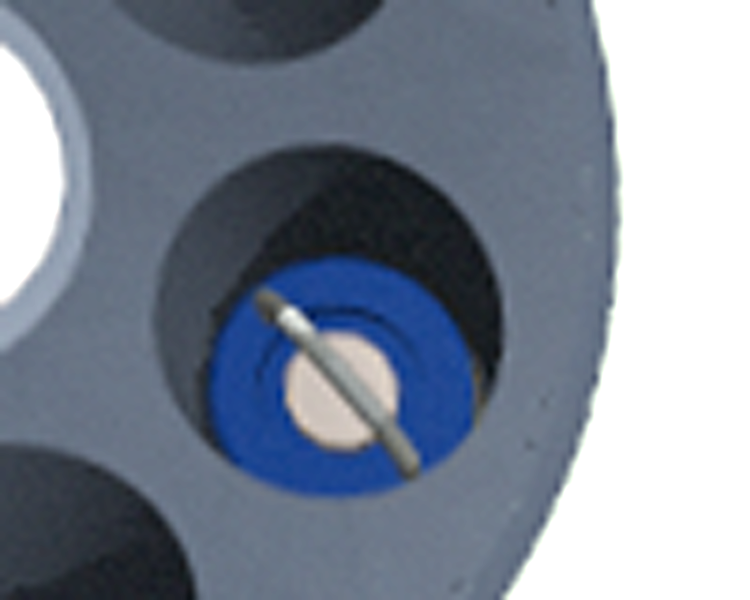

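```bash
cat >> h.py <<'E'
def bore_frame(x,y,yaw,k=0):
    a=yaw+k*np.pi/3; c=np.array([x+.054*np.cos(a),y+.054*np.sin(a),.118])
    rad=np.array([np.cos(a),np.sin(a),0]); z=-.5*rad+np.array([0,0,.8660254]); yv=np.array([-np.sin(a),np.cos(a),0]); xv=np.cross(yv,z)
    return c,np.stack([xv,yv,z],1)
def circ(x,y,yaw,k,rr=.022,n=48):
    c,F=bore_frame(x,y,yaw,k); t=np.linspace(0,2*np.pi,n,endpoint=False)
    return c+rr*(np.outer(np.cos(t),F[:,0])+np.outer(np.sin(t),F[:,1]))
def blur(d,s=1.0):
    return cv2.GaussianBlur(cv2.cvtColor(d["frame"],cv2.COLOR_RGB2GRAY).astype(np.float32),(0,0),s)
def samp(g,P):
    P=np.array(P,np.float32); return cv2.remap(g,P[:,0].reshape(1,-1),P[:,1].reshape(1,-1),cv2.INTER_LINEAR)[0]
def rotor_score(ds,x,y,yaw,rr=.022,ks=range(6),dz=0):
    S=0
    for d,g in ds:
        for k in ks:
            A=[proj(d,p+[0,0,dz]) for p in circ(x,y,yaw,k,rr+.0012)]; B=[proj(d,p+[0,0,dz]) for p in circ(x,y,yaw,k,rr-.0012)]
            S+=np.mean(np.clip(samp(g,A)-samp(g,B),-30,60))
    return S
E
cat > fitrotor.py <<'E'
from h import *
from scipy.optimize import minimize
import pickle,sys
def fit(ds,x0):
    f=lambda v:-rotor_score(ds,*v)
    best=None
    for dx in(-.006,0,.006):
        for dy in(-.006,0,.006):
            for da in (-.06,.0,.06):
                v=np.array(x0)+[dx,dy,da]; s=f(v)
                if best is None or s<best[0]: best=(s,v)
    m=minimize(f,best[1],method="Nelder-Mead",options=dict(initial_simplex=best[1]+np.array([[0,0,0],[.004,0,0],[0,.004,0],[0,0,.04]]),xatol=1e-5))
    return m.x,-m.fun
E
python3 - <<'E'
from fitrotor import *
W,T,S=snap("wrist"),snap("top"),snap("scene")
pickle.dump((W,T,S),open("r1.pkl","wb"))
gs=[(d,blur(d)) for d in (W,T,S)]
for nm,ds in (("w",gs[:1]),("t",gs[1:2]),("s",gs[2:]),("all",gs)):
    print(nm,*fit(ds,(.549,.015,-.35)))
v,_=fit(gs,(.549,.015,-.35))
f=W["frame"][:,:,::-1].copy(); f=cv2.resize(f,None,fx=4,fy=4)
for k in range(6):
    P=np.array([proj(W,p) for p in circ(*v,k)])*4+1.5; cv2.polylines(f,[P.astype(int)],True,(0,255,0))
cv2.imwrite("pics/d1.png",f[0:600,1240:2040])
E
```

```text
w [ 0.5501  0.0201 -0.2984] 147.62493896484375
t [ 0.5502  0.0184 -0.2957] 29.658889770507812
s [ 0.5498  0.0208 -0.3002] 31.42630386352539
all [ 0.5501  0.02   -0.2984] 205.96978759765625
```

View pics/d1.png

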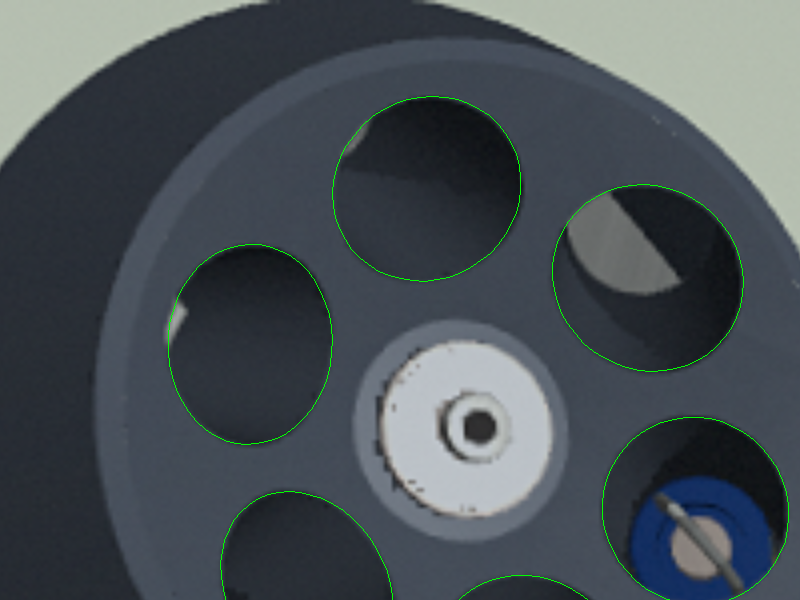

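Run:
```python
from h import *
import pickle
W,T,S=pickle.load(open("r1.pkl","rb"))
v=(.5501,.0199,-.2984)
c,F=bore_frame(*v)
obs=[(( -1,53),(475.3,124.7)),((1,53),(494.7,147.4))]
def cp(a,b,ph,P): # carrier point
    q=Rot.from_euler("z",ph).as_matrix()@np.array(P)
    return c+F@(q+np.array([a,b,-.105]))
px=lambda u,v:np.array([440+u/7.5-.43,85+v/7.5-.43])
def f(z):
    a,b,ph=z
    return np.concatenate([proj(W,cp(a,b,ph,(0,-.016,.054)))-px(262,293),proj(W,cp(a,b,ph,(0,.016,.054)))-px(412,472),
      proj(W,cp(a,b,ph,(0,0,.044)))-px(342,391), [300*max(0,np.hypot(a,b)-.002)]])
for p0 in (-2.,-1,1,2,):
    s=least_squares(f,(0,0,p0)); print(s.x,np.degrees(s.x[2]),s.cost,s.fun)
s=least_squares(f,(-.002,0,-1. if False else s.x[2]))
a,b,ph=s.x
for a,b in ((a,b),(-.002,0)):
    P=[cp(a,b,ph,(0,y,z)) for y,z in ((-.015,.054),(-.009,.065),(0,.068),(.009,.065),(.015,.054))]
    print(np.array(P)); print("peak px",proj(W,P[2]))
d=P[3]-P[1]; print("heading of bail horiz deg",np.degrees(np.arctan2(d[1],d[0])),"slope",np.degrees(np.arcsin(d[2]/np.linalg.norm(d))))
f=W["frame"][:,:,::-1].copy(); f=cv2.resize(f,None,fx=8,fy=8)
a,b,ph=s.x
P=[cp(a,b,ph,(0,y,z)) for y,z in ((-.015,.042),(-.015,.054),(-.009,.065),(0,.068),(.009,.065),(.015,.054),(.015,.042))]
cv2.polylines(f,[(np.array([proj(W,p) for p in P])*8+3.5).astype(int)],False,(0,255,0))
t=np.linspace(0,6.28,50); P=[cp(a,b,ph,(.02*np.cos(q),.02*np.sin(q),.042)) for q in t]
cv2.polylines(f,[(np.array([proj(W,p) for p in P])*8+3.5).astype(int)],False,(0,0,255))
cv2.imwrite("pics/d2.png",f[720:1280,3520:4320])
```

```text
[-0.0016 -0.0005 -2.1265] -121.8421956930862 0.15570471344485481 [ 0.3001  0.2537 -0.1891 -0.3233 -0.105   0.0754  0.    ]
[-0.0016 -0.0005 -2.1265] -121.84219499917145 0.15570471344519252 [ 0.3001  0.2537 -0.1891 -0.3233 -0.105   0.0754  0.    ]
[-0.0016 -0.0005 -2.1265] -121.84219802119841 0.15570471344417156 [ 0.3001  0.2537 -0.1891 -0.3233 -0.105   0.0754  0.    ]
[-0.0016 -0.0005  4.1566] 238.15779799540283 0.1557047134447249 [ 0.3001  0.2537 -0.1891 -0.3233 -0.105   0.0754  0.    ]
[[ 0.6164  0.0073  0.0666]
 [ 0.6144  0.0046  0.0787]
 [ 0.6179 -0.0015  0.0851]
 [ 0.6243 -0.0084  0.0864]
 [ 0.6328 -0.0143  0.0794]]
peak px [483.8605 133.3575]
[[ 0.6162  0.0078  0.0665]
 [ 0.6142  0.0051  0.0785]
 [ 0.6177 -0.0009  0.085 ]
 [ 0.6241 -0.0078  0.0862]
 [ 0.6327 -0.0138  0.0792]]
peak px [483.6485 132.8044]
heading of bail horiz deg -52.74222308984145 slope 25.134978028715135
```

View pics/d2.png

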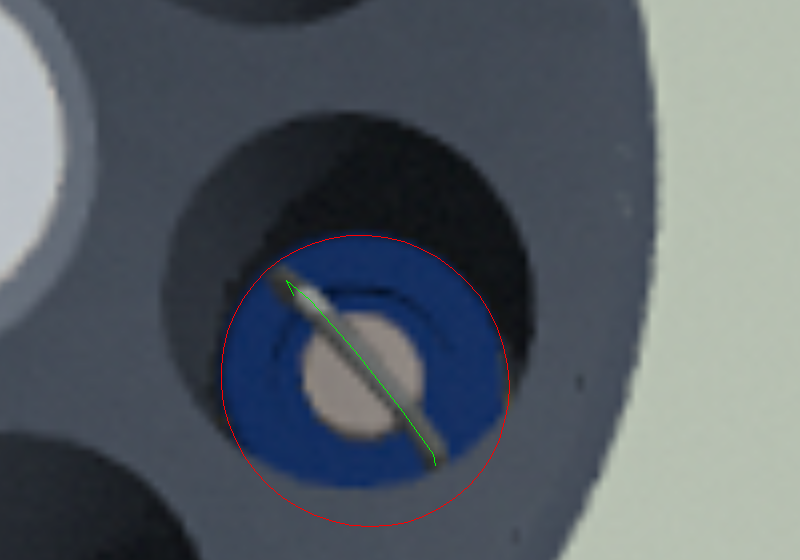

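```bash
cat > clr.py <<'E'
from h import *
v=(.5501,.0199,-.2984); c,F=bore_frame(*v)
PK=np.array([.6178,-.0012,.085])
def hookpts():
    P=[]  # centerline pts, tool frame with hook along -x
    for z in np.linspace(0,-83,60): P.append((0,0,z))
    for t in np.linspace(0,np.pi,15): P.append((-4.85+4.85*np.cos(t),0,-82.9-4.85*np.sin(t)))
    for z in np.linspace(-83,-80.2,4): P.append((-9.7,0,z))
    return np.array(P)/1000
HP=hookpts()
def clear(T,head):
    "T tool origin; head deg of hook direction(-x tool). min clearance mm to bore wall (points below mouth), to carrier top plane(42) & cap"
    h=np.radians(head); X=np.array([-np.cos(h),-np.sin(h),0]); Z=np.array([0,0,1.]); Y=np.cross(Z,X)
    W=T+HP@np.stack([X,Y,Z]); L=(W-c)@F
    ins=L[:,2]<0.0; w=(22-np.hypot(L[ins,0],L[ins,1])*1000-2.25)
    up=L[:,2]+.105-.044
    return round(w.min(),1) if ins.any() else 99, round(up.min()*1000-2.25,1)
E
python3 - <<'E'
from clr import *
for head in (37.3,-142.7,7,60):
    d=np.array([np.cos(np.radians(head)),np.sin(np.radians(head)),0])
    for back in (18,16,14,12,10,7,4.9,4):
        for up in (70,72,74,83.7):
            pass
        print(head,back,[(up,clear(PK-d*back/1000+np.array([0,0,up/1000]),head)) for up in (70,72,74,80,83.7)])
E
```

```text
37.3 18 [(70, (np.float64(-3.5), np.float64(10.0))), (72, (np.float64(-2.7), np.float64(11.7))), (74, (np.float64(-2.0), np.float64(13.4))), (80, (np.float64(0.1), np.float64(18.6))), (83.7, (np.float64(1.3), np.float64(21.8)))]
37.3 16 [(70, (np.float64(-1.7), np.float64(9.4))), (72, (np.float64(-0.9), np.float64(11.1))), (74, (np.float64(-0.2), np.float64(12.8))), (80, (np.float64(2.0), np.float64(18.0))), (83.7, (np.float64(3.2), np.float64(21.2)))]
37.3 14 [(70, (np.float64(0.0), np.float64(8.8))), (72, (np.float64(0.9), np.float64(10.5))), (74, (np.float64(1.7), np.float64(12.3))), (80, (np.float64(3.9), np.float64(17.5))), (83.7, (np.float64(4.6), np.float64(20.7)))]
37.3 12 [(70, (np.float64(1.8), np.float64(8.2))), (72, (np.float64(2.6), np.float64(9.9))), (74, (np.float64(3.4), np.float64(11.7))), (80, (np.float64(4.9), np.float64(16.9))), (83.7, (np.float64(4.5), np.float64(20.1)))]
37.3 10 [(70, (np.float64(3.5), np.float64(7.6))), (72, (np.float64(4.4), np.float64(9.4))), (74, (np.float64(4.7), np.float64(11.1))), (80, (np.float64(4.5), np.float64(16.3))), (83.7, (np.floa
[... 5425 characters left out ...]
(np.float64(0.7), np.float64(18.8)))]
60 7 [(70, (np.float64(1.3), np.float64(6.6))), (72, (np.float64(1.0), np.float64(8.3))), (74, (np.float64(0.8), np.float64(10.0))), (80, (np.float64(1.2), np.float64(15.2))), (83.7, (np.float64(0.8), np.float64(18.4)))]
60 4.9 [(70, (np.float64(0.9), np.float64(6.3))), (72, (np.float64(1.3), np.float64(8.1))), (74, (np.float64(1.0), np.float64(9.8))), (80, (np.float64(0.9), np.float64(15.0))), (83.7, (np.float64(1.1), np.float64(18.2)))]
60 4 [(70, (np.float64(1.0), np.float64(6.2))), (72, (np.float64(1.4), np.float64(8.0))), (74, (np.float64(1.1), np.float64(9.7))), (80, (np.float64(0.9), np.float64(14.9))), (83.7, (np.float64(1.2), np.float64(18.1)))]
```

```bash
python3 -m inch '0 -20 -40 8; 0 -40 -85 16; 0 -60 -130 24; 0 -60 -175 32; 0 -60 -220 40; 0 -60 -270 48; 0 -60 -270 48; 0 -60 -270 48'
python3 - <<'E'
from h import *
p,R,s=tool(); print(s["q"],np.degrees(np.arctan2(R[1,0],R[0,0])))
d=snap("wrist"); cv2.imwrite("pics/e_w.png",d["frame"][:,:,::-1])
import pickle; pickle.dump(d,open("e.pkl","wb"))
for nm in ["hook_tool","screw_driver","spatula","tool_rack","slot0"]:
    for q in tip("wrist",nm): print(nm,q,atz(d,q[1],0 if nm=="tool_rack" else .105))
E
```

```text
clock: 4.6
tool_pos: [0.4451, -0.3477, 0.3612]
eef_rot: [-0.643, 0.293, -0.293, 0.644]
contact_force: [0.5, 0.2, -0.2]
opening: 1.0
[ 0.7682  0.4945 -0.3064  1.583   0.1619  1.09   -0.4336] -48.97236588310669
hook_tool (0.66, array([385.6, 198.2])) [ 0.4964 -0.4016  0.105 ]
hook_tool (0.2, array([179.8, 118.4])) [ 0.418  -0.1732  0.105 ]
screw_driver (0.95, array([332.3, 159.9])) [ 0.4888 -0.3308  0.105 ]
spatula (0.76, array([280.6, 132.1])) [ 0.4757 -0.2703  0.105 ]
tool_rack (0.97, array([329.9, 159.5])) [ 0.4838 -0.3367  0.    ]
slot0 (0.74, array([280.3, 129. ])) [ 0.478  -0.2679  0.105 ]
slot0 (0.69, array([332. , 160.6])) [ 0.4881 -0.3311  0.105 ]
slot0 (0.57, array([383.3, 197.4])) [ 0.4953 -0.3991  0.105 ]
```

View pics/e_w.png

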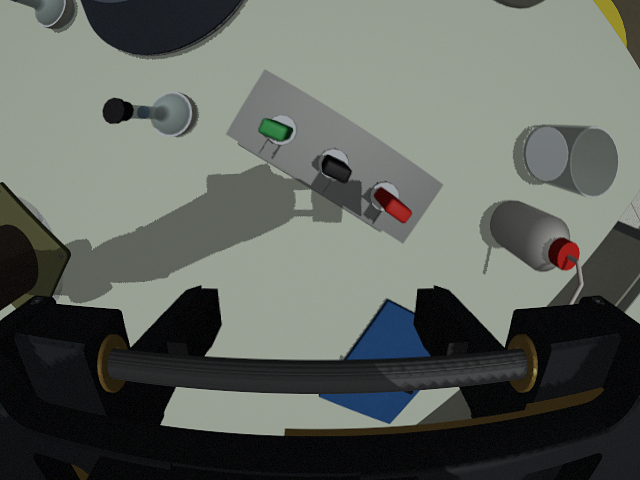

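Run:
```python
from h import *
import pickle
d=pickle.load(open("e.pkl","rb")); f=cv2.resize(d["frame"][40:260,210:460,::-1],None,fx=3.2,fy=3.2,interpolation=cv2.INTER_CUBIC); cv2.imwrite("pics/e2.png",f)
C=[atz(d,q,.105) for q in ((265,70),(443,185),(403,243),(227,133))]
print(np.array(C)); print(np.mean(C,0),[np.linalg.norm(C[i]-C[(i+1)%4]) for i in range(4)])
for i,j in ((1,0),(2,3)): 
    e=C[j]-C[i]; print(np.degrees(np.arctan2(-e[0],e[1])))
print(-d["R"].T@d["t"])
```

```text
[[ 0.5158 -0.2141  0.105 ]
 [ 0.5514 -0.4401  0.105 ]
 [ 0.4728 -0.4522  0.105 ]
 [ 0.4386 -0.2262  0.105 ]]
[ 0.4946 -0.3331  0.105 ] [np.float64(0.22876333834332782), np.float64(0.0795013467111941), np.float64(0.22852801002279727), np.float64(0.07817588052822022)]
8.941851334925408
8.609634168305469
[ 0.5012 -0.2983  0.4986]
```

View pics/e2.png

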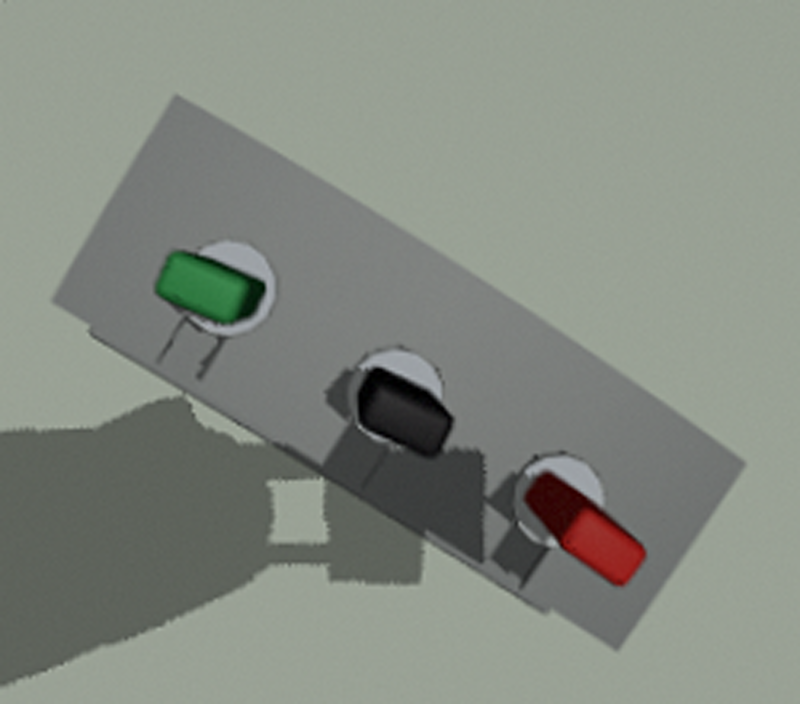

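```bash
cat >> h.py <<'E'
def boxmask(d,o,yaw,boxes,shape=(480,640)):
    m=np.zeros(shape,np.uint8); Rz=Rot.from_euler("z",yaw).as_matrix()
    for (x0,x1,y0,y1,z0,z1) in boxes:
        P=[proj(d,np.array(o)+Rz@np.array([x,y,z])) for x in (x0,x1) for y in (y0,y1) for z in (z0,z1)]
        h=cv2.convexHull((np.array(P)*16).astype(np.int32)); cv2.fillConvexPoly(m,h,1,shift=4)
    return m>0
HB=[(-.007,.007,-.012,.012,.006,.080)]
E
python3 - <<'E'
from h import *
import pickle
from scipy.optimize import minimize
d=snap("wrist"); T=snap("top"); S=snap("scene")
f=d["frame"].astype(int); 
def red(d):
    hsv=cv2.cvtColor(d["frame"],cv2.COLOR_RGB2HSV); return ((hsv[...,0]<8)|(hsv[...,0]>172))&(hsv[...,1]>120)&(hsv[...,2]>30)
m=red(d); n,l,st,c=cv2.connectedComponentsWithStats(m.astype(np.uint8))
print([ (st[i],c[i]) for i in range(1,n) if st[i][4]>60])
i=min(range(1,n),key=lambda i:np.hypot(*(c[i]-[390,200]))+ (1000 if st[i][4]<60 else 0)); m=l==i
t=r.trace("wrist","hook_tool"); print(t[0]["p"],t[0]["region"].sum(),m.sum())
def cost(v):
    b=boxmask(d,(v[0],v[1],.105),v[2],HB); return -(b&m).sum()/max(1,(b|m).sum())
for y0 in (-.3,0,.15,.3,.5):
    x0=np.array([.496,-.4015,y0]); q=minimize(cost,x0,method="Nelder-Mead",options=dict(initial_simplex=x0+np.array([[0,0,0],[.004,0,0],[0,.004,0],[0,0,.15]]),xatol=1e-5,fatol=1e-5)); print(q.x,q.fun)
E
```

```text
[(array([375, 191,  38,  35, 624], dtype=int32), array([393.3333, 208.2676])), (array([548, 241,  31,  33, 710], dtype=int32), array([562.4197, 256.3986]))]
0.72 923 624
[ 0.4967 -0.3984  0.0248] -0.8485675306957708
[ 0.4969 -0.3977  0.0194] -0.8589211618257261
[ 0.4973 -0.3974  0.0263] -0.841248303934871
[ 0.4973 -0.3971  0.0667] -0.8328877005347594
[ 0.4971 -0.3964  0.018 ] -0.8475274725274725
```

```bash
python3 -m inch '20 10 2 8.5; 45 20 4 17; 72 30 6 25.5; 72 30 6 34; 72 30 6 42.5; 72 30 6 51; 72 30 6 59.5; 72 30 6 68; 72 30 6 76.5; 72 30 6 85' && python3 -m inch '0 0 0 8.5; 0 0 0 17; 0 0 0 25.5; 0 0 0 34; 0 0 0 39; 0 0 0 39'
python3 - <<'E'
from h import *
p,R,s=tool(); print(s["q"],np.degrees(np.arctan2(R[1,0],R[0,0])))
d=snap("wrist"); cv2.imwrite("pics/f_w.png",d["frame"][:,:,::-1])
import pickle; pickle.dump(d,open("f.pkl","wb"))
for nm in ["hook_tool","screw_driver","slot0"]:
    for q in tip("wrist",nm): print(nm,q,atz(d,q[1],.105))
E
```

```text
clock: 6.1
tool_pos: [0.4977, -0.3968, 0.3317]
eef_rot: [-0.275, 0.651, -0.651, 0.275]
contact_force: [-0.2, 0.5, -0.9]
opening: 0.997
clock: 6.7
tool_pos: [0.4978, -0.3967, 0.3316]
eef_rot: [0.044, -0.706, 0.706, -0.044]
contact_force: [-0.1, 0.4, -0.2]
opening: 1.0
[ 0.4354  0.6384  0.3125  1.4296 -0.2062  1.106  -2.2337] -172.833669037393
hook_tool (0.87, array([317.5, 207.8])) [ 0.4969 -0.396   0.105 ]
screw_driver (0.77, array([320.8, 265.3])) [ 0.4857 -0.3356  0.105 ]
slot0 (0.94, array([319.2, 206.4])) [ 0.4953 -0.3976  0.105 ]
slot0 (0.72, array([323. , 319.7])) [ 0.4749 -0.2714  0.105 ]
slot0 (0.64, array([319.3, 264.2])) [ 0.4875 -0.3366  0.105 ]
```

View pics/f_w.png

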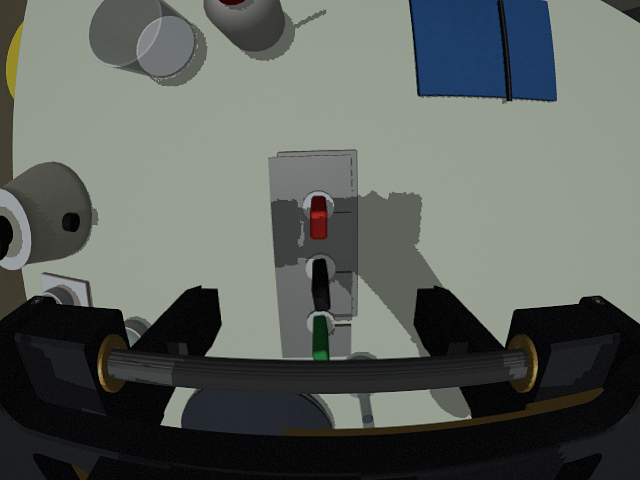

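Run:
```python
from h import *
import pickle
from scipy.optimize import minimize
d=pickle.load(open("f.pkl","rb"))
f=cv2.resize(d["frame"][140:260,250:370,::-1],None,fx=5,fy=5,interpolation=cv2.INTER_CUBIC); cv2.imwrite("pics/f2.png",f)
hsv=cv2.cvtColor(d["frame"],cv2.COLOR_RGB2HSV); m=((hsv[...,0]<8)|(hsv[...,0]>172))&(hsv[...,1]>120)&(hsv[...,2]>30)
n,l,st,c=cv2.connectedComponentsWithStats(m.astype(np.uint8))
i=min([i for i in range(1,n) if st[i][4]>60],key=lambda i:np.hypot(*(c[i]-[318,218]))); m=l==i; print(st[i])
def cost(v):
    b=boxmask(d,(v[0],v[1],.105),v[2],HB); return -(b&m).sum()/max(1,(b|m).sum())
for y0 in (-.1,0.1,.2,.3):
    x0=np.array([.497,-.398,y0]); q=minimize(cost,x0,method="Nelder-Mead",options=dict(initial_simplex=x0+np.array([[0,0,0],[.004,0,0],[0,.004,0],[0,0,.15]]),xatol=1e-5,fatol=1e-5)); print(q.x,q.fun)
```

```text
[310 196  17  43 679]
[ 0.4964 -0.3993  0.1305] -0.8362068965517241
[ 0.4963 -0.3975  0.1401] -0.8170878459687124
[ 0.4962 -0.3984  0.1367] -0.8362068965517241
[ 0.4964 -0.3992  0.1253] -0.8362068965517241
```

View pics/f2.png

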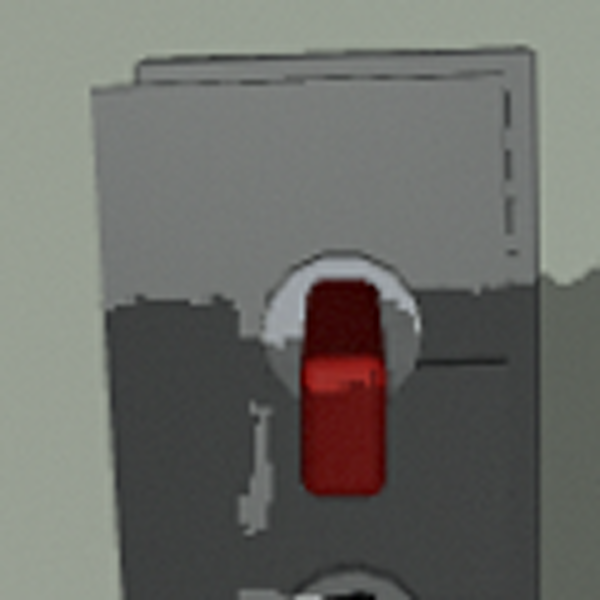

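```bash
python3 -m inch '1 45 2 0; 1 90 2 0; 1 135 2 0; 1 165 2 0; 1 183 2 0; 1 183 2 0' && python3 -m inch '0 0 0 0; 0 0 0 0; 0 0 0 0; 0 0 0 0; 0 0 0 0; 0 0 0 0; 0 0 0 0' -1 45
python3 - <<'E'
from h import *
p,R,s=tool(); print(p,s["contact_force"],s["moment"],s["opening"]*88)
d=snap("wrist"); cv2.imwrite("pics/g_w.png",d["frame"][:,:,::-1])
S=snap("scene"); crop(S,(110,285),40,"g_s",8)
E
```

```text
clock: 7.5
tool_pos: [0.4954, -0.3978, 0.1459]
eef_rot: [-0.046, 0.707, -0.704, 0.043]
contact_force: [0.1, -0.1, 0.5]
opening: 1.0
clock: 8.2
tool_pos: [0.4969, -0.3992, 0.1488]
eef_rot: [0.044, -0.706, 0.706, -0.044]
contact_force: [1.3, -0.5, 0.4]
opening: 0.39
[ 0.4969 -0.3992  0.1488] [ 1.25   -0.5174  0.3913] [ 0.1516 -0.0682 -0.0125] 34.28208769331613
```

View pics/g_w.png

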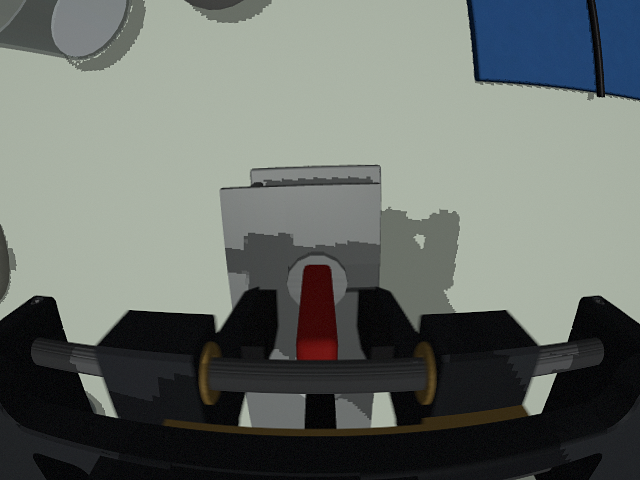

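View pics/g_s.png

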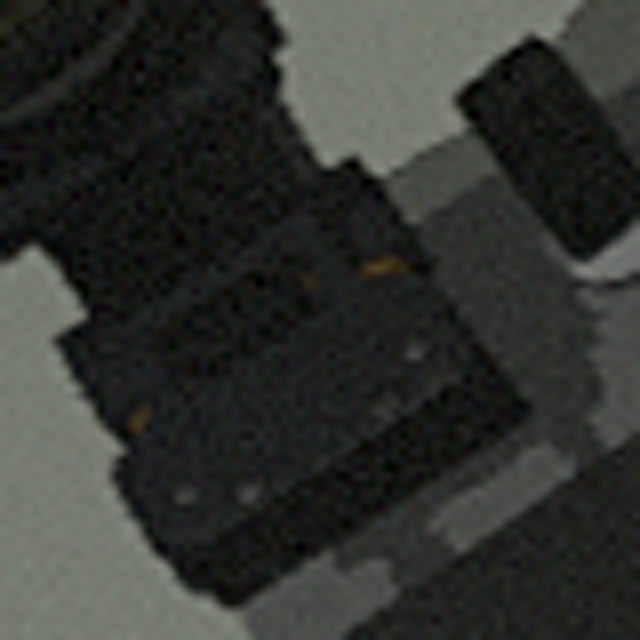

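Fingers straddle the red handle (image column 317) and are still closing; I'll let them finish.

```bash
python3 -m inch '0 0 0 0; 0 0 0 0; 0 0 0 0; 0 0 0 0; 0 0 0 0; 0 0 0 0; 0 0 0 0' -1 45
python3 - <<'E'
from h import *
p,R,s=tool(); print(p,s["contact_force"],s["moment"],s["opening"]*88,R)
E
```

```text
clock: 9.0
tool_pos: [0.4968, -0.3992, 0.1487]
eef_rot: [-0.044, 0.706, -0.706, 0.044]
contact_force: [-0.5, 0.1, -0.4]
opening: 0.158
[ 0.4968 -0.3992  0.1487] [-0.4562  0.1239 -0.4319] [ 0.0771 -0.0839 -0.0032] 13.885561381949586 [[-0.9922 -0.0001  0.1244]
 [-0.1244  0.     -0.9922]
 [ 0.0001 -1.     -0.    ]]
```

```bash
python3 -m inch '0 -20 0 0; 0 -50 0 0; 0 -90 0 0; 0 -135 0 0; 0 -180 0 0; 0 -180 0 0; 0 -180 0 0'
python3 - <<'E'
from h import *
import pickle
p,R,s=tool(); print(p,s["contact_force"],s["moment"],s["opening"]*88,R[:,0])
D={n:snap(n) for n in ("wrist","scene","top")}; pickle.dump((p,R,D),open("g.pkl","wb"))
o=p-[0,0,.0437]; print("expected origin",o)
for n in D:
    print(n,tip(n,"hook_cup"),tip(n,"hook_tool"),"exp",proj(D[n],o),proj(D[n],o+R@np.array([.0049,.0837,0])))
cv2.imwrite("pics/h_w.png",D["wrist"]["frame"][:,:,::-1]); crop(D["scene"],proj(D["scene"],o),40,"h_s",8)
E
```

```text
clock: 9.7
tool_pos: [0.4969, -0.3994, 0.3296]
eef_rot: [0.043, -0.705, 0.706, -0.045]
contact_force: [0.3, 0.5, -1.0]
opening: 0.155
[ 0.4969 -0.3994  0.3296] [ 0.3018  0.491  -0.9952] [ 0.1668 -0.0253 -0.0383] 13.620518764234927 [-0.9922 -0.1243 -0.0015]
expected origin [ 0.4969 -0.3994  0.2859]
wrist [(0.57, array([322., 236.])), (0.46, array([140.3, 332.9]))] [(0.83, array([321.1, 280. ]))] exp [315.8634 278.0175] [323.0688 234.3208]
scene [(0.58, array([ 91.2, 266.3]))] [(0.43, array([ 75.8, 247.6])), (0.34, array([313.3, 194.8]))] exp [ 73.7791 249.0497] [ 93.547  269.9121]
top [(0.5, array([488.4, 269.5]))] [(0.46, array([504.4, 261.2]))] exp [506.1773 263.0504] [493.8852 269.5333]
```

View pics/h_w.png

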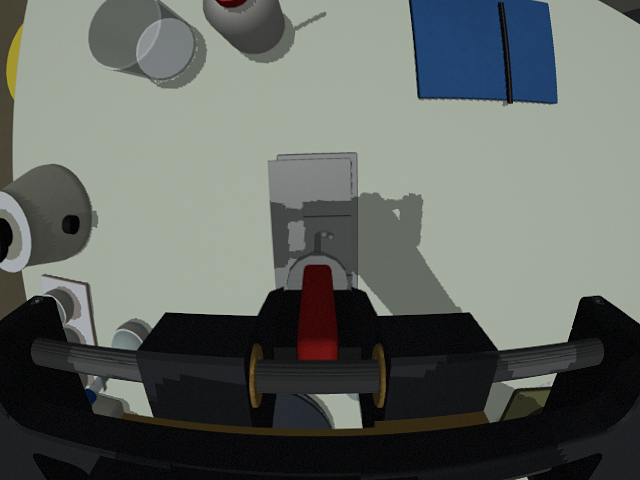

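View pics/h_s.png

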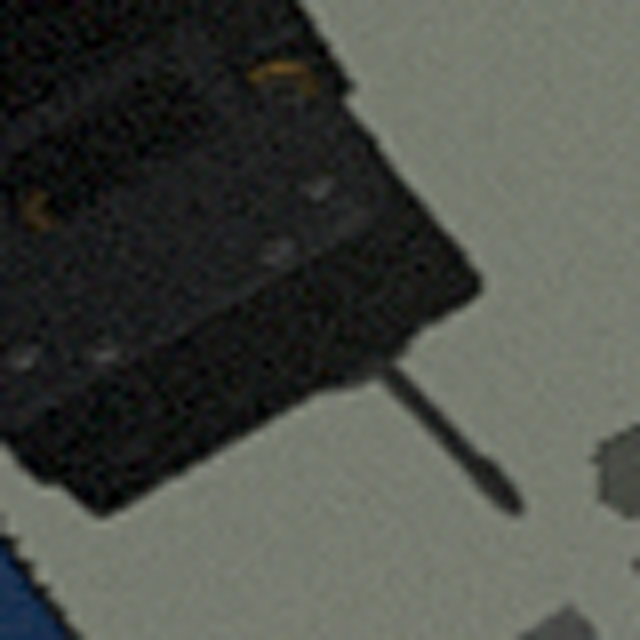

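```bash
python3 -m inch '-10 0 -20 -8.5; -22 0 -55 -17; -38 0 -95 -25.5; -54 0 -135 -34; -70 0 -175 -42.5; -87 0 -215 -51; -104 0 -255 -59.5; -121 0 -295 -68; -138 0 -335 -76.5; -154 0 -373 -85' && python3 -m inch '0 0 0 -8.5; 0 0 0 -17; 0 0 0 -25.5; 0 0 0 -34; 0 0 0 -42.5; 0 0 0 -51; 0 0 0 -59.5; 0 0 0 -68; 0 0 0 -76.5; 0 0 0 -85' && python3 -m inch '0 0 0 -8.5; 0 0 0 -17; 0 0 0 -25.5; 0 0 0 -34; 0 0 0 -35; 0 0 0 -35';  python3 - <<'E'
from h import *
p,R,s=tool(); print(p,s["q"],s["contact_force"],np.degrees(np.arctan2(R[1,0],R[0,0])))
print(rows_to([.6042,-.0097,.289]))
E
```

```text
clock: 11.15
tool_pos: [0.6036, -0.008, 0.3287]
eef_rot: [-0.511, 0.489, -0.489, 0.511]
contact_force: [0.2, 0.6, -1.1]
opening: 0.154
clock: 12.15
tool_pos: [0.6032, -0.0104, 0.3285]
eef_rot: [0.707, -0.016, 0.016, -0.707]
contact_force: [-0.2, -0.2, -1.0]
opening: 0.153
clock: 12.75
tool_pos: [0.6033, -0.0103, 0.3285]
eef_rot: [-0.68, -0.194, 0.195, 0.68]
contact_force: [0.5, 0.4, -1.3]
opening: 0.156
[ 0.6033 -0.0103  0.3285] [ 0.3123  0.638  -0.6769  1.5099  0.4222  1.1437  0.1126] [ 0.4714  0.3647 -1.3129] 31.946538133150675
[ 1.1449 39.4784  0.0278]
```

```bash
python3 -m inch '1 20 0 0; 1 39 0 0; 1 39 0 0'
python3 - <<'E'
from h import *
d=snap("wrist"); T=snap("top"); p,R,s=tool(); o=p-[0,0,.0437]
PK=np.array([.6178,-.0012,.085])
cup=o+R@np.array([.0049,.0837,0]); print(p,"PK",proj(d,PK),"cup",proj(d,cup),tip("wrist","hook_cup"),tip("wrist","sample_carrier_loop"),tip("wrist","hook_tool"))
f=d["frame"][:,:,::-1]; cv2.imwrite("pics/i_w.png",f)
g=cv2.resize(f[150:300,230:410],None,fx=4.4,fy=4,interpolation=cv2.INTER_CUBIC); cv2.imwrite("pics/i2.png",np.clip(g*1.5,0,255).astype('uint8'))
E
```

```text
clock: 13.05
tool_pos: [0.6026, -0.0102, 0.2874]
eef_rot: [-0.68, -0.193, 0.197, 0.68]
contact_force: [0.1, -0.2, -0.6]
opening: 0.158
[ 0.6042 -0.0094  0.29  ] PK [337.4663 212.7339] cup [327.7579 235.5514] [(0.97, array([322.9, 234.5])), (0.43, array([110.8, 343.7])), (0.19, array([319.1, 279.6]))] [(0.74, array([338. , 212.6])), (0.69, array([322.4, 235.3])), (0.28, array([109., 346.]))] [(0.72, array([110.1, 346.1])), (0.6, array([319.8, 279.5]))]
```

View pics/i_w.png

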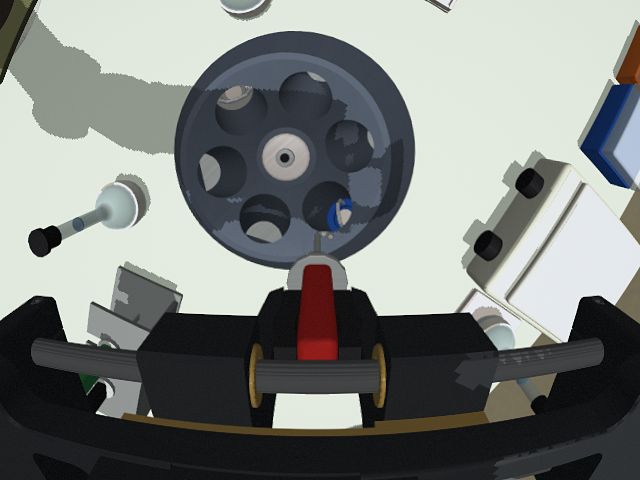

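View pics/i2.png

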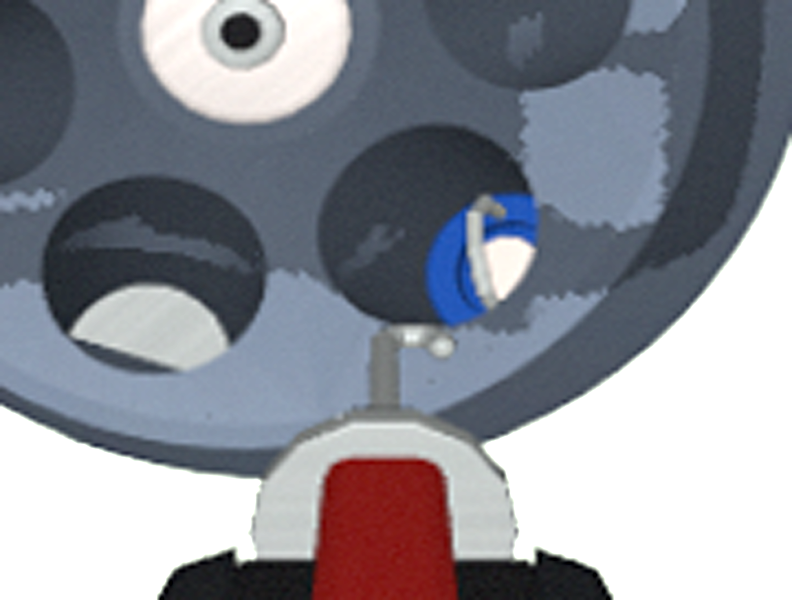

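Run:
```python
from h import *
ps=[];Rs=[]
for i in range(4):
    d=snap("wrist"); p,R,s=tool(); ps.append(p)
    o=p-[0,0,.0437]
    q=lambda x,z: proj(d,o+R@np.array([x/1000,-z/1000,0]))
    print(p,"coll",q(0,0),"shaft83",q(0,-83.7),"cup",q(4.9,-83.7),"tip",q(9.7,-78),"handle top",q(0,80), "cam",R.T@(-d["R"].T@d["t"]-p)*1000,R[:,1])
print(np.mean(ps,0))
```

```text
[ 0.6047 -0.0092  0.2908] coll [318.068  277.7127] shaft83 [317.5837 233.8904] cup [324.1906 233.8885] tip [330.9461 236.0532] handle top [319.0659 369.5998] cam [  -0.9257 -137.483    76.1699] [ 0.002   0.0001 -1.    ]
[ 0.6046 -0.0093  0.2906] coll [317.9742 277.6959] shaft83 [317.4992 233.8873] cup [324.1038 233.8856] tip [330.8566 236.0501] handle top [318.9549 369.5178] cam [  -0.8978 -137.5685   76.2046] [ 0.0017  0.     -1.    ]
[ 0.6045 -0.0093  0.2905] coll [318.0327 277.6497] shaft83 [317.5389 233.8532] cup [324.1432 233.8514] tip [330.8966 236.015 ] handle top [319.0515 369.4468] cam [  -0.9171 -137.5835   76.1844] [ 0.0014 -0.     -1.    ]
[ 0.6044 -0.0094  0.2903] coll [318.0735 277.7173] shaft83 [317.5711 233.9025] cup [324.1754 233.901 ] tip [330.9292 236.0659] handle top [319.1091 369.5448] cam [  -0.9249 -137.5731   76.2119] [ 0.0011 -0.0001 -1.    ]
[ 0.6045 -0.0093  0.2906]
```

Run:
```python
from h import *
d=snap("wrist"); p,R,s=tool(); PK=np.array([.6178,-.0012,.085])
print(p,proj(d,PK),tip("wrist","sample_carrier_loop"),tip("wrist","hook_cup"),proj(d,p-[0,0,.0437]+R@np.array([.0049,.0837,0])))
from clr import *
P=[c+F@(Rot.from_euler("z",-2.1265).as_matrix()@np.array([0,y,z])+np.array([-.0018,0,-.105])) for y,z in ((-.015,.042),(-.015,.054),(-.009,.065),(0,.068),(.009,.065),(.015,.054),(.015,.042))]
f=cv2.resize(d["frame"][150:300,230:410,::-1],None,fx=4,fy=4,interpolation=cv2.INTER_CUBIC)
cv2.polylines(f,[((np.array([proj(d,q) for q in P])-[230,150])*4+1.5).astype(int)],False,(0,255,0))
cv2.imwrite("pics/j.png",f)
h=32
for b,u in ((16,84),(16,80),(15,77),(13.5,74),(12,72),(9,72),(6,72),(4.5,72)):
    dd=np.array([np.cos(np.radians(h)),np.sin(np.radians(h)),0]); T=PK-dd*b/1000+[0,0,u/1000]; print(b,u,clear(T,h),"tool rel",R.T@(T+[0,0,.0437]-p)*1000)
```

```text
[ 0.6043 -0.0094  0.2902] [333.9969 211.3022] [(0.62, array([334.9, 213.8]))] [(0.75, array([322. , 237.4]))] [324.2424 233.8679]
16 84 (np.float64(3.4), np.float64(21.8)) tool rel [-0.2363 77.4537 -0.1705]
16 80 (np.float64(1.9), np.float64(18.4)) tool rel [-0.2388 81.4537 -0.1687]
15 77 (np.float64(1.7), np.float64(15.5)) tool rel [ 0.7593 84.4543 -0.1696]
13.5 74 (np.float64(1.9), np.float64(12.4)) tool rel [ 2.2574 87.4553 -0.1716]
12 72 (np.float64(2.4), np.float64(10.1)) tool rel [ 3.7561 89.4562 -0.174 ]
9 72 (np.float64(5.0), np.float64(9.2)) tool rel [ 6.7561 89.4581 -0.1806]
6 72 (np.float64(4.4), np.float64(8.2)) tool rel [ 9.7561 89.46   -0.1871]
4.5 72 (np.float64(3.2), np.float64(7.7)) tool rel [11.2561 89.461  -0.1904]
```

View pics/j.png

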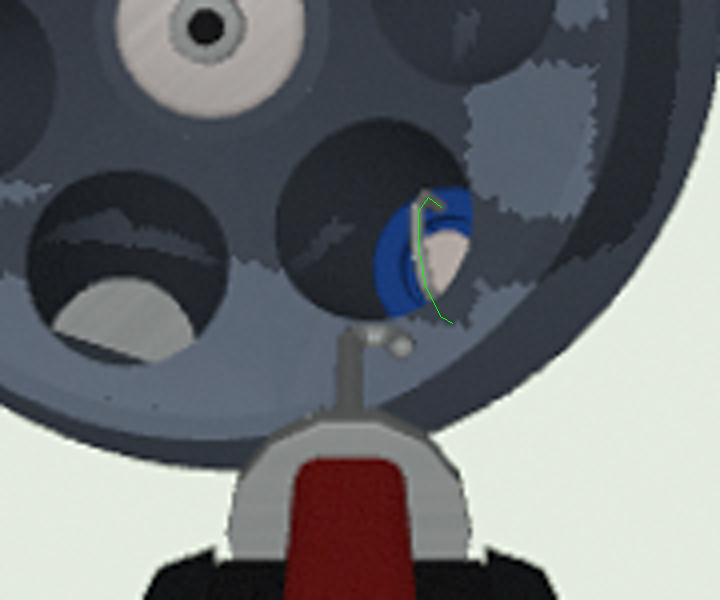

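```bash
python3 -m inch '0 30 0 0; 0 55 0 0; 0 70 0 0; 0 77 0 0; 0 77 0 0; 0 77 0 0'
python3 - <<'E'
from h import *
d=snap("wrist"); p,R,s=tool(); PK=np.array([.6178,-.0012,.085])
o=p-[0,0,.0437]
print(p,s["contact_force"],"rel to PK along tool",R.T@(o-PK)*1000)
q=lambda x,z: proj(d,o+R@np.array([x/1000,-z/1000,0]))
u=q(0,-85); print(u)
crop(d,(317,225),60,"k",5)
E
```

```text
clock: 14.25
tool_pos: [0.6047, -0.0092, 0.2135]
eef_rot: [0.679, 0.196, -0.195, -0.679]
contact_force: [0.5, 0.3, -0.4]
opening: 0.154
[ 0.6048 -0.0092  0.2137] [-0.4924 -0.099  -0.4133] rel to PK along tool [-15.0521 -85.0761   0.0781]
[317.9976 233.6971]
```

View pics/k.png

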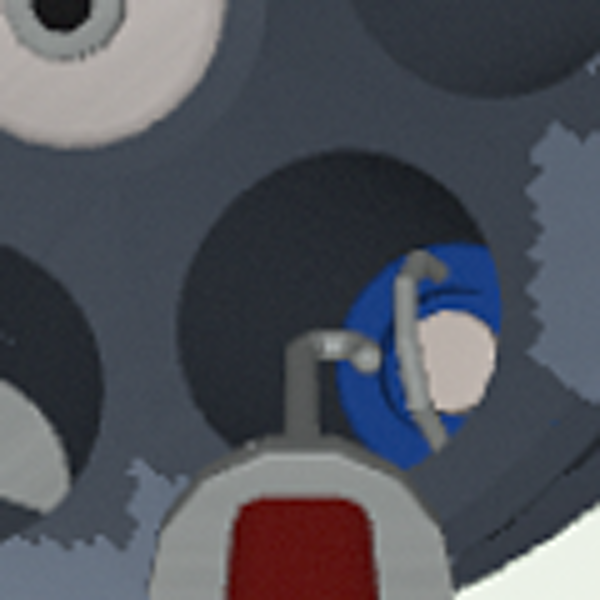

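```bash
python3 -m inch '-1 5 0 0; -0.5 9 0 0; 1 12 0 0; 2 13 0 0; 2 13 0 0; 2 13 0 0'
python3 - <<'E'
from h import *
d=snap("wrist"); p,R,s=tool(); PK=np.array([.6178,-.0012,.085])
o=p-[0,0,.0437]
print(p,s["contact_force"],"rel to PK along tool",R.T@(o-PK)*1000)
crop(d,(317,225),60,"l",5)
E
```

```text
clock: 14.9
tool_pos: [0.6058, -0.0083, 0.1997]
eef_rot: [-0.679, -0.196, 0.196, 0.679]
contact_force: [1.1, -0.4, -1.1]
opening: 0.155
[ 0.6058 -0.0083  0.1997] [ 0.7516 -0.0696 -0.7634] rel to PK along tool [-13.9663 -71.0415   0.3574]
```

View pics/l.png

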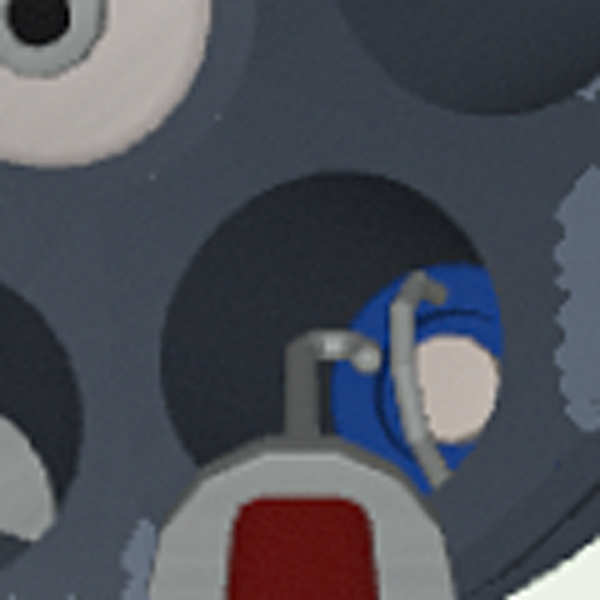

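```bash
python3 -m inch '2 0 0 0; 4 0 0 0; 6 0 0 0; 8 0 0 0; 9 0 0 0; 9 0 0 0; 9 0 0 0'
python3 - <<'E'
from h import *
d=snap("wrist"); p,R,s=tool(); PK=np.array([.6178,-.0012,.085])
o=p-[0,0,.0437]
print(p,s["contact_force"],R.T@s["contact_force"],"rel to PK along tool",R.T@(o-PK)*1000)
crop(d,(317,225),60,"m",5)
E
```

```text
clock: 15.65
tool_pos: [0.6134, -0.0036, 0.1997]
eef_rot: [0.679, 0.196, -0.196, -0.679]
contact_force: [-0.8, -0.5, -0.3]
opening: 0.155
[ 0.6133 -0.0036  0.1997] [ 0.2753  0.4345 -2.0083] [0.4647 2.0081 0.2215] rel to PK along tool [ -5.1149 -70.9662   0.3099]
```

View pics/m.png

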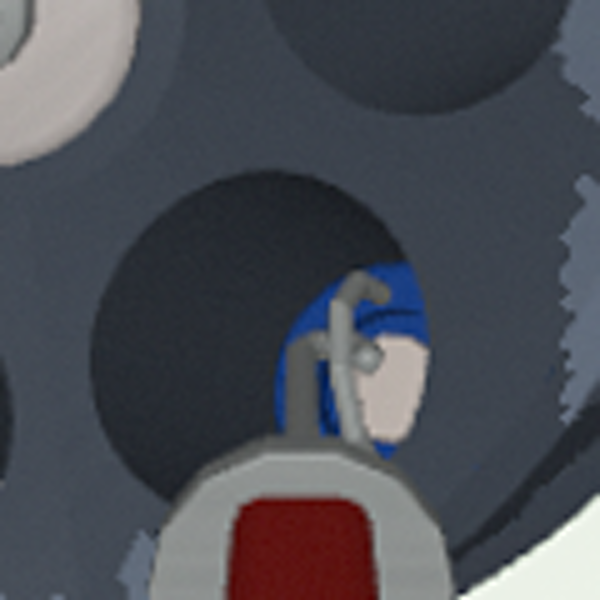

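```bash
python3 -m inch '1 0 0 0; 1 -4 0 0; 1 -8 0 0; 1 -11 0 0; 1 -12 0 0; 1 -12 0 0'
python3 - <<'E'
from h import *
d=snap("wrist"); p,R,s=tool(); PK=np.array([.6178,-.0012,.085])
o=p-[0,0,.0437]
print(p,s["contact_force"],R.T@s["contact_force"],"rel to PK along tool",R.T@(o-PK)*1000)
crop(d,(317,225),60,"n",5)
E
```

```text
clock: 16.3
tool_pos: [0.6144, -0.0031, 0.212]
eef_rot: [0.68, 0.196, -0.196, -0.679]
contact_force: [-0.6, -0.1, -2.2]
opening: 0.157
[ 0.6143 -0.0031  0.2118] [-0.1564  0.4163 -0.356 ] [0.089  0.3559 0.4357] rel to PK along tool [ -3.9625 -83.1409   0.2609]
```

View pics/n.png

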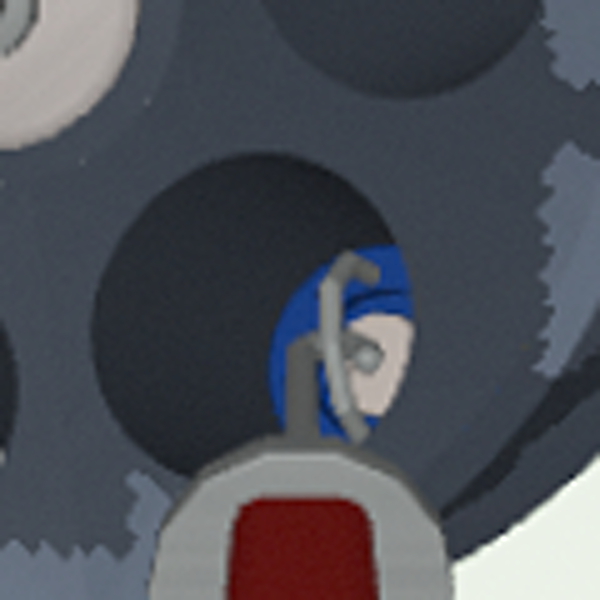

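```bash
python3 -m inch '0 -1.5 0 0; -0.6 -3 0.8 0; -1.6 -6 2 0; -2.6 -8.5 3 0; -3.6 -11 4 0; -3.6 -11 4 0'
python3 - <<'E'
from h import *
d=snap("wrist"); p,R,s=tool()
print(p,s["contact_force"],R.T@s["contact_force"])
crop(d,(317,225),60,"o",5)
E
```

```text
clock: 16.95
tool_pos: [0.6091, -0.0014, 0.2232]
eef_rot: [0.68, 0.196, -0.196, -0.679]
contact_force: [-0.7, 0.1, -1.3]
opening: 0.155
[ 0.6091 -0.0015  0.223 ] [-0.7028 -0.3486 -1.7323] [-0.7812  1.7319  0.0794]
```

View pics/o.png

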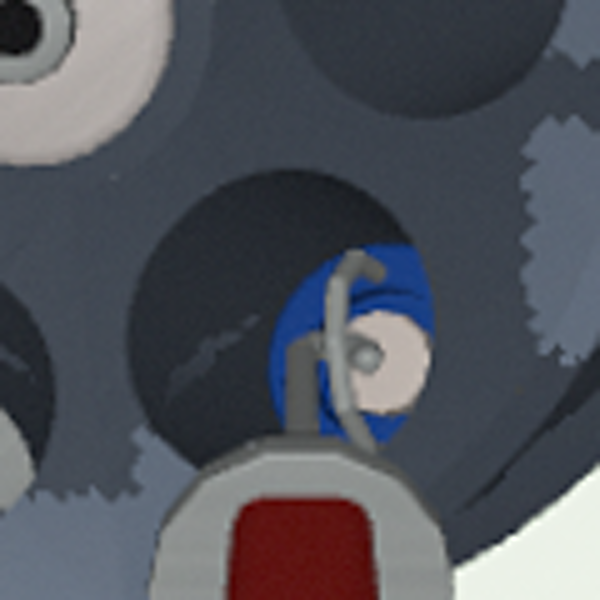

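```bash
python3 -m inch '-2 -5 2 0; -5 -12 5.5 0; -7.5 -20 8.5 0; -10 -27 12 0; -13 -34 15 0; -15.5 -41 18 0; -18 -48 21 0; -18 -48 21 0'
python3 - <<'E'
from h import *
d=snap("wrist"); p,R,s=tool()
print(p,s["contact_force"],R.T@s["contact_force"])
crop(d,(317,225),60,"p",5)
E
```

```text
clock: 17.8
tool_pos: [0.5827, 0.0071, 0.272]
eef_rot: [0.68, 0.197, -0.195, -0.679]
contact_force: [0.2, 0.1, -1.6]
opening: 0.151
[0.5828 0.0068 0.2714] [ 0.0752 -0.1325 -1.4862] [-0.0083  1.4863 -0.1512]
```

View pics/p.png

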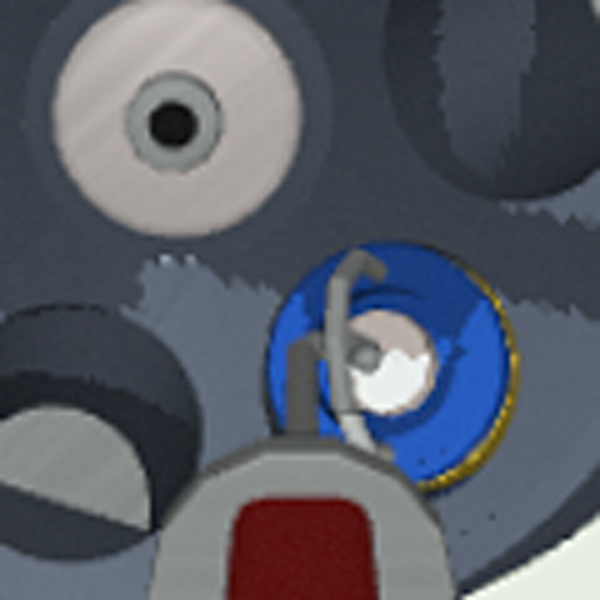

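```bash
python3 -m inch '-2 -5 2 0; -4 -11 5 0; -6.5 -17 7.5 0; -9 -23 10 0; -11 -29 12.5 0; -13 -35 15 0; -14 -41 16.5 0; -15 -47 17 0; -15 -53 17 0; -15 -58 17 0'
python3 - <<'E'
from h import *
d=snap("wrist"); p,R,s=tool()
print(p,s["contact_force"],R.T@s["contact_force"])
crop(d,(317,225),60,"q",5)
E
```

```text
clock: 18.85
tool_pos: [0.5609, 0.0131, 0.3293]
eef_rot: [0.679, 0.196, -0.196, -0.679]
contact_force: [0.3, 0.2, -2.1]
opening: 0.158
[0.5614 0.0132 0.33  ] [-0.7     0.9159 -1.8704] [-0.1083  1.8695  1.1492]
```

View pics/q.png

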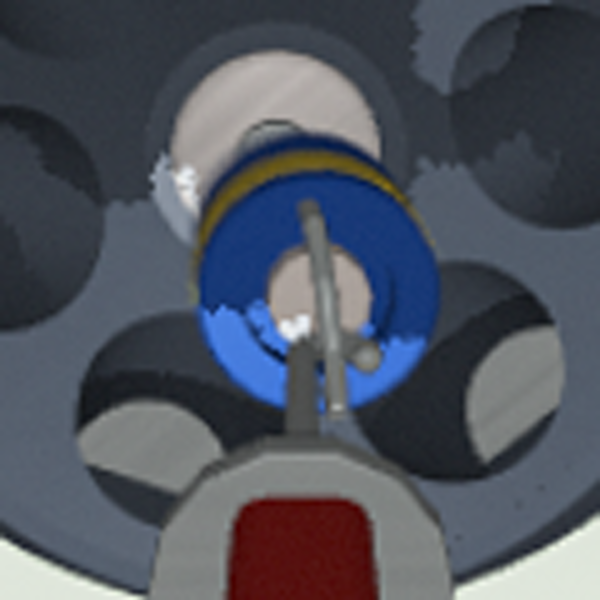

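```bash
python3 -m inch '0 -6 0 0; 0 -14 0 0; 0 -22 0 0; 0 -30 0 0; 0 -38 0 0; 0 -44 0 0; 0 -48 0 0; 0 -48 0 0; 0 -48 0 0'
python3 - <<'E'
from h import *
d=snap("wrist"); p,R,s=tool()
print(p,s["contact_force"],R.T@s["contact_force"])
crop(d,(317,225),60,"r",5)
S=snap("scene"); o=p-[0,0,.0437]; crop(S,proj(S,o-[0,0,.1]),45,"rs",7); print(proj(S,o-[0,0,.1]))
E
```

```text
clock: 19.8
tool_pos: [0.5608, 0.013, 0.3765]
eef_rot: [0.68, 0.196, -0.196, -0.679]
contact_force: [0.3, -1.5, -2.4]
opening: 0.154
[0.5608 0.0129 0.3764] [-0.5915 -0.4652 -2.3728] [-0.7469  2.3732 -0.0795]
[321.776  184.4979]
```

View pics/r.png

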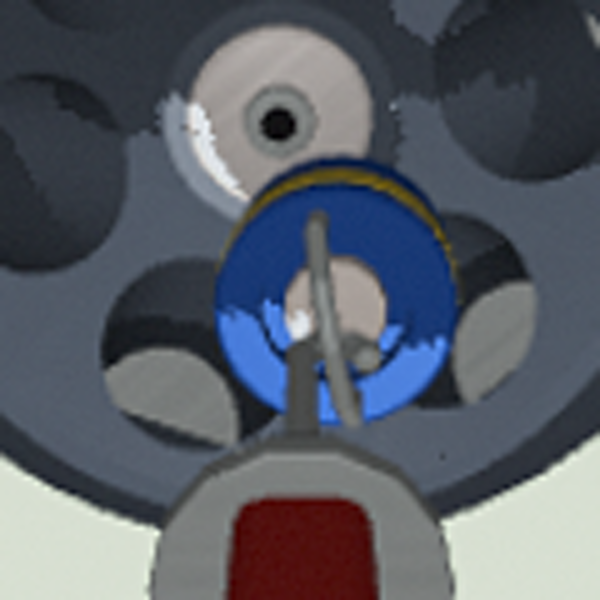

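View pics/rs.png

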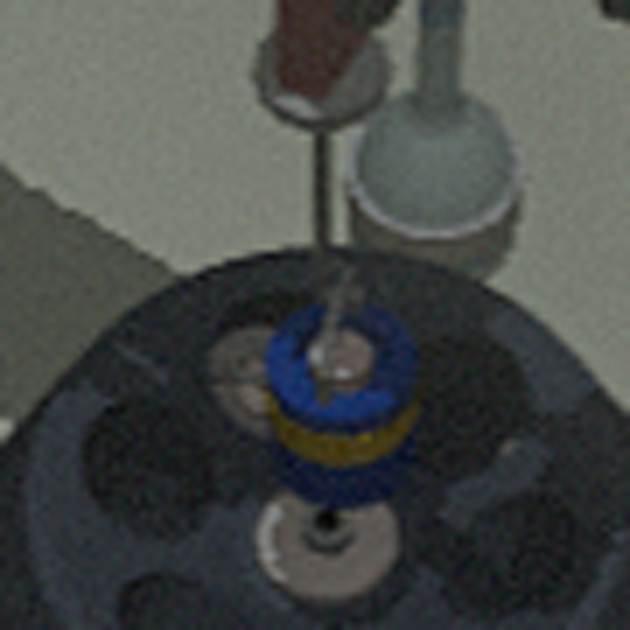

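Run:
```python
from h import *
import pickle
W,T,S=pickle.load(open("r1.pkl","rb"))
print(tri([(S,(406.1,151.2)),(T,(185.1,291.3))]),tri([(S,(430.2,175.6)),(T,(190.5,256.5))]))
# tray corners at z=.016 from top; scene
for q in ((160,230),(217,227),(219,309),(161,311)): print("top",atz(T,q,.016))
for q in ((417,125),(473,177),(428,208),(371,153)): print("sc",atz(S,q,.016))
crop(T,(190,270),50,"t1",6); crop(S,(422,167),55,"t2",6)
```

```text
(array([ 0.4393,  0.3328, -0.0093]), np.float64(0.4676239538239012)) (array([0.5323, 0.3276, 0.0002]), np.float64(1.2104709384893637))
top [0.5945 0.4024 0.016 ]
top [0.6062 0.2566 0.016 ]
top [0.396  0.2407 0.016 ]
top [0.3876 0.386  0.016 ]
sc [0.3999 0.3885 0.016 ]
sc [0.5965 0.4049 0.016 ]
sc [0.6107 0.2628 0.016 ]
sc [0.4137 0.2407 0.016 ]
```

View pics/t1.png

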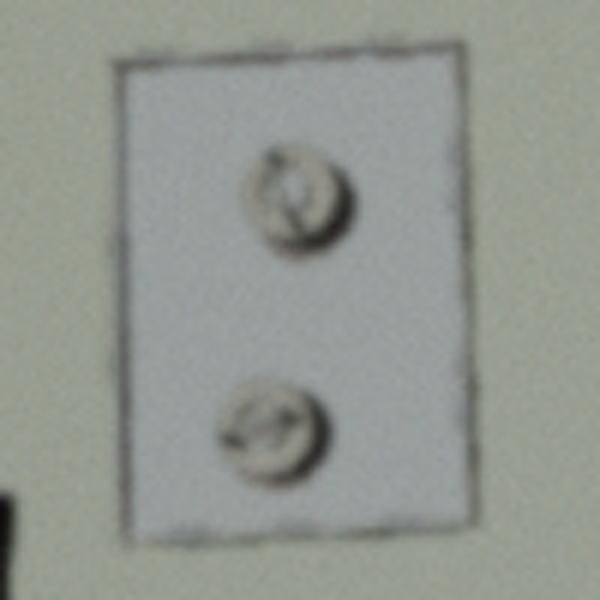

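View pics/t2.png

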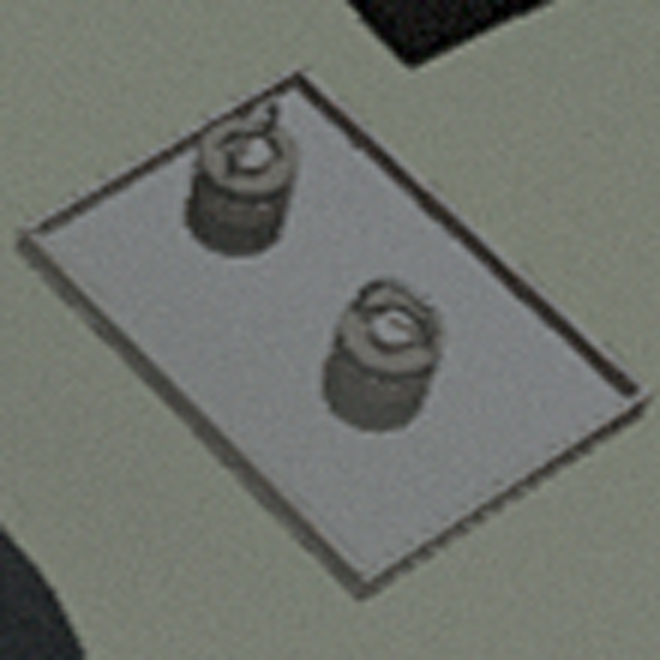

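```bash
python3 -m inch '1 0 4 0; 4 0 12 0; 8 0 26 0; 12.5 0 43 0; 17.5 0 61 0; 23 0 80 0; 28.5 0 99 0; 34 0 118 0; 39.5 0 137 0; 45 0 156 0' && python3 -m inch '5.5 0 19 0; 11 0 38 0; 16.5 0 56 0; 21.5 0 74 0; 25.5 0 89 0; 29 0 101 0; 31 0 108 0; 32 0 112 0; 32 0 112.5 0; 32 0 112.5 0'
python3 - <<'E'
from h import *
d=snap("wrist"); p,R,s=tool()
print(p,s["contact_force"],R.T@s["contact_force"])
crop(d,(317,225),60,"u",5); cv2.imwrite("pics/u_w.png",d["frame"][:,:,::-1])
for q in tip("wrist","empty_carrier_a"): print(q,atz(d,q[1],.004))
S=snap("scene"); T=snap("top")
a=tip("scene","sample_carrier"),tip("top","sample_carrier"); print(a,a[0] and a[1] and tri([(S,a[0][0][1]),(T,a[1][0][1])]))
E
```

```text
clock: 20.9
tool_pos: [0.5149, 0.1714, 0.3769]
eef_rot: [-0.679, -0.196, 0.196, 0.679]
contact_force: [0.9, 0.7, -2.0]
opening: 0.157
clock: 21.9
tool_pos: [0.4836, 0.2807, 0.3766]
eef_rot: [0.68, 0.195, -0.195, -0.679]
contact_force: [-0.5, -0.2, -1.6]
opening: 0.155
[0.4837 0.2805 0.3766] [-0.2733  0.0242 -1.5095] [-0.2183  1.5095  0.1667]
(0.97, array([305.8, 141. ])) [0.4382 0.3238 0.004 ]
(0.58, array([365.6, 181.5])) [0.5377 0.3206 0.004 ]
(0.28, array([320.2, 219.5])) [0.5134 0.241  0.004 ]
([(0.94, array([413.7, 121.8]))], [(0.73, array([454.3, 274.6])), (0.19, array([444.4, 277. ]))]) (array([ 0.5697, -0.0212,  0.3923]), np.float64(88.84673131788288))
```

View pics/u_w.png

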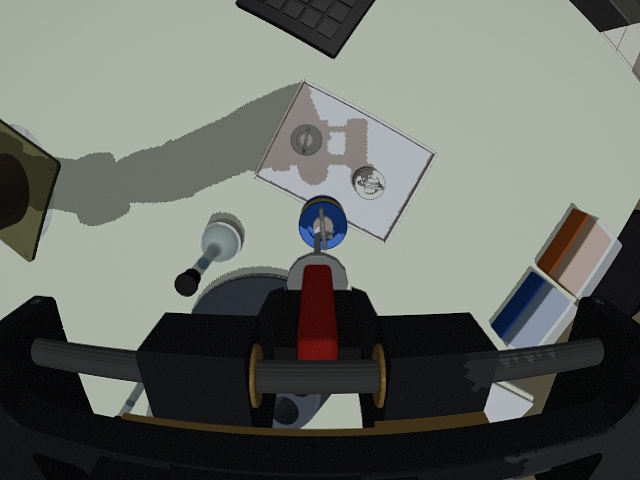

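```bash
python3 -m inch '0 5 0 0; 0 18 0 0; 0 38 0 0; 0 60 0 0; 0 82 0 0; 0 104 0 0; 0 124 0 0; 0 140 0 0; 0 150 0 0; 0 155 0 0' && python3 -m inch '0 3 0 0; 0 6 0 0; 0 6 0 0; 0 6 0 0'
python3 - <<'E'
from h import *
d=snap("wrist"); p,R,s=tool()
print(p,s["contact_force"],R.T@s["contact_force"])
cv2.imwrite("pics/v_w.png",d["frame"][:,:,::-1])
for q in tip("wrist","empty_carrier_a"): print(q,atz(d,q[1],.004))
for q in ((304,81),(436,153),(385,241),(255,178)): pass
S=snap("scene"); crop(S,(425,165),50,"vs",7)
print(proj(d,(.488,.284,.004)),tip("wrist","sample_carrier"),tip("wrist","sample_carrier_loop"))
E
```

```text
clock: 23.2
tool_pos: [0.4831, 0.2811, 0.2208]
eef_rot: [0.68, 0.195, -0.196, -0.679]
contact_force: [-0.0, 0.0, -1.4]
opening: 0.15
clock: 23.6
tool_pos: [0.4835, 0.2815, 0.2161]
eef_rot: [-0.679, -0.196, 0.195, 0.68]
contact_force: [0.5, -0.0, -2.0]
opening: 0.153
[0.4835 0.2816 0.2161] [-0.2483 -0.2016 -1.3594] [-0.3186  1.3591 -0.0386]
(0.88, array([385.3, 202.9])) [0.5355 0.3225 0.004 ]
(0.84, array([301.4, 145.8])) [0.4383 0.3255 0.004 ]
[322.647  209.9527] [(0.56, array([317.3, 220.4]))] []
```

View pics/v_w.png

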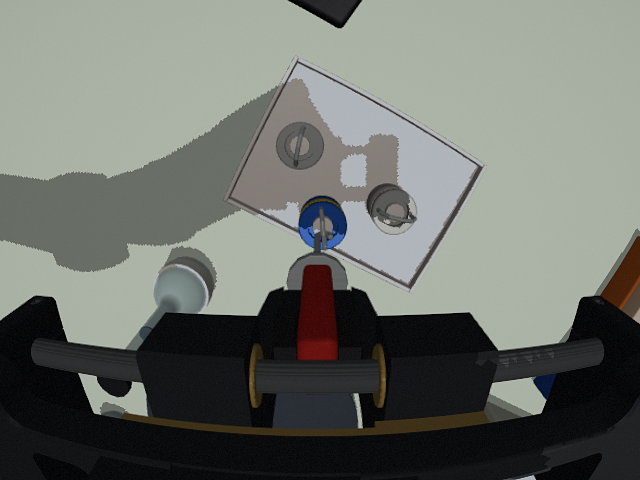

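View pics/vs.png

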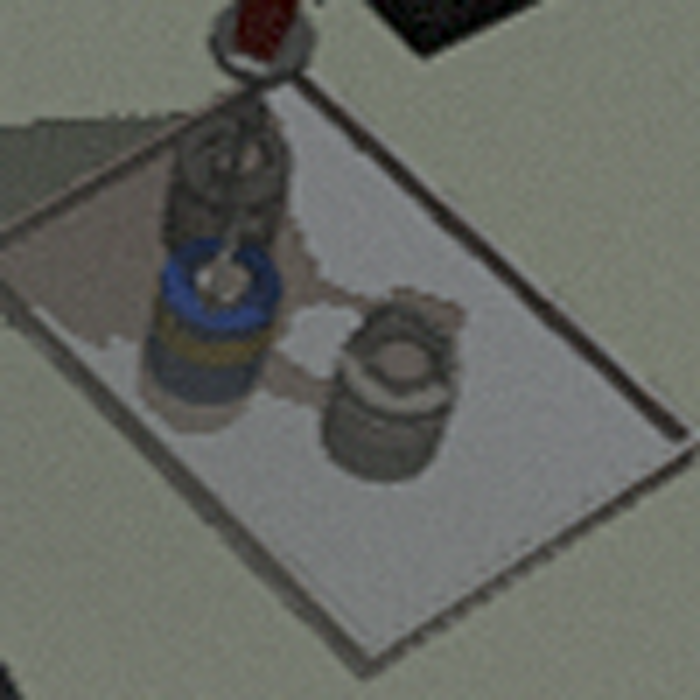

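```bash
python3 -m inch '0 4 0 0; 0 8 0 0; 0 12 0 0; 0 14 0 0; 0 16 0 0; 0 18 0 0; 0 19 0 0; 0 19 0 0; 0 19 0 0; 0 19 0 0'
python3 - <<'E'
from h import *
d=snap("wrist"); p,R,s=tool()
print(p,s["contact_force"],R.T@s["contact_force"])
crop(d,(322,210),60,"x",5)
S=snap("scene"); crop(S,(425,165),50,"xs",6)
E
```

```text
clock: 24.85
tool_pos: [0.4834, 0.2815, 0.1969]
eef_rot: [-0.679, -0.196, 0.196, 0.68]
contact_force: [0.4, 0.2, -0.1]
opening: 0.153
[0.4834 0.2814 0.1968] [ 0.5149 -0.4548 -0.6354] [ 0.1938  0.6355 -0.6591]
```

View pics/x.png

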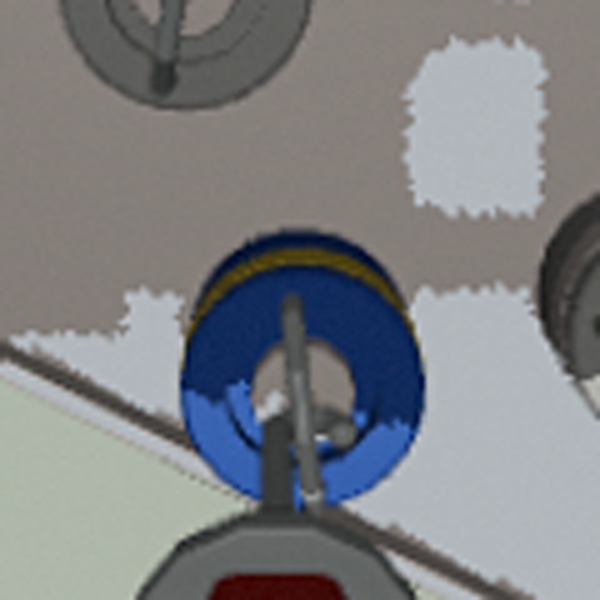

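View pics/xs.png

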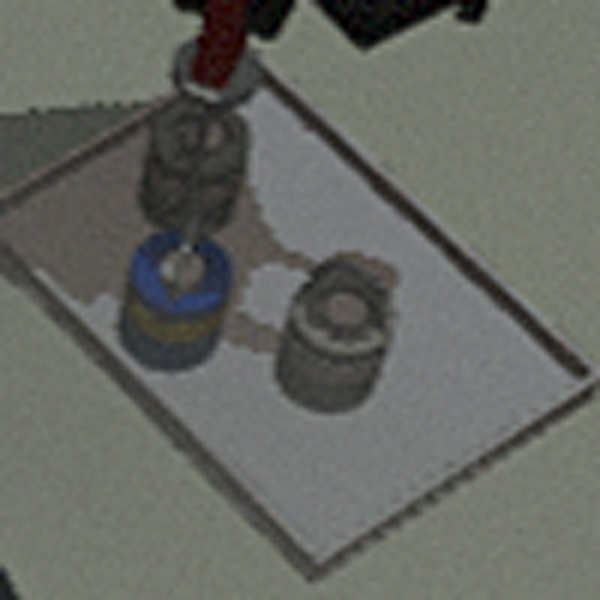

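```bash
python3 -m inch '0 3 0 0; 0 6 0 0; 0 8 0 0; 0 8 0 0; 0 8 0 0'
python3 - <<'E'
from h import *
d=snap("wrist"); p,R,s=tool()
print(p,s["contact_force"],R.T@s["contact_force"])
crop(d,(322,210),60,"y",5)
S=snap("scene"); T=snap("top")
E
```

```text
clock: 25.45
tool_pos: [0.4833, 0.2814, 0.1886]
eef_rot: [0.679, 0.196, -0.196, -0.679]
contact_force: [0.8, 0.0, -2.2]
opening: 0.153
[0.4833 0.2814 0.1887] [ 0.5941  0.3346 -0.8218] [ 0.681   0.8218 -0.0327]
```

View pics/y.png

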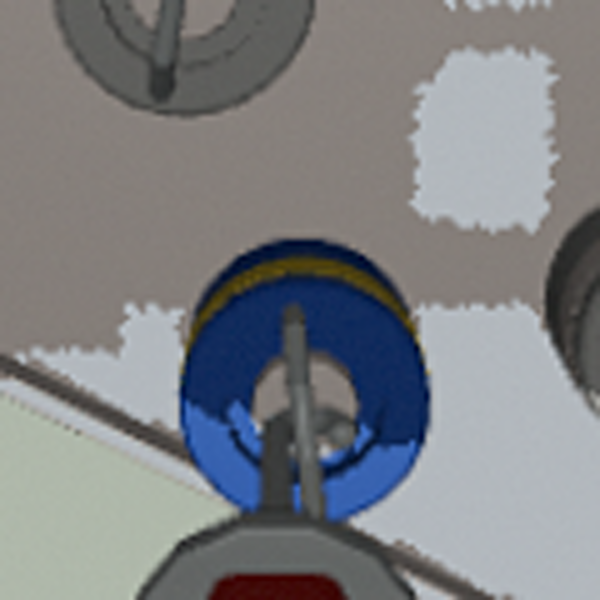

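```bash
python3 -m inch '-1 0 0 0; -3 0 0 0; -6 0 0 0; -9 0 0 0; -12 0 0 0; -15 0 0 0; -16 0 0 0; -16 0 0 0'
python3 - <<'E'
from h import *
d=snap("wrist"); p,R,s=tool()
print(p,s["contact_force"],R.T@s["contact_force"])
crop(d,(322,210),60,"z",5)
E
```

```text
clock: 26.4
tool_pos: [0.4696, 0.2727, 0.1887]
eef_rot: [0.68, 0.196, -0.196, -0.679]
contact_force: [-0.2, -0.3, -1.1]
opening: 0.152
[0.4698 0.2729 0.1887] [-0.1498  0.294  -0.5295] [0.0295 0.5295 0.3286]
```

View pics/z.png

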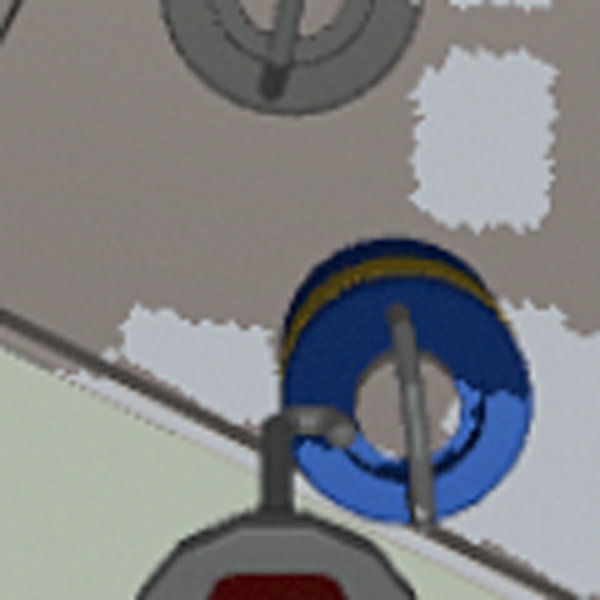

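```bash
python3 -m inch '-3 -3 0 0; -3 -20 0 0; -3 -50 0 0; -3 -90 0 0; -3 -125 0 0; -3 -145 0 0; -3 -145 0 0'
python3 - <<'E'
from h import *
d=snap("wrist"); p,R,s=tool()
print(p,s["q"],rows_to([.4968,-.3992,.332]))
cv2.imwrite("pics/A_w.png",d["frame"][:,:,::-1])
S=snap("scene"); crop(S,(425,165),50,"As",6)
E
```

```text
clock: 27.15
tool_pos: [0.4681, 0.2726, 0.3367]
eef_rot: [-0.679, -0.198, 0.194, 0.68]
contact_force: [-0.0, -0.2, -1.2]
opening: 0.155
[0.4675 0.2716 0.3346] [-0.1792  0.5411 -0.7096  1.687   0.396   1.0593 -0.4539] [-331.9321    1.8989 -583.6438]
```

View pics/A_w.png

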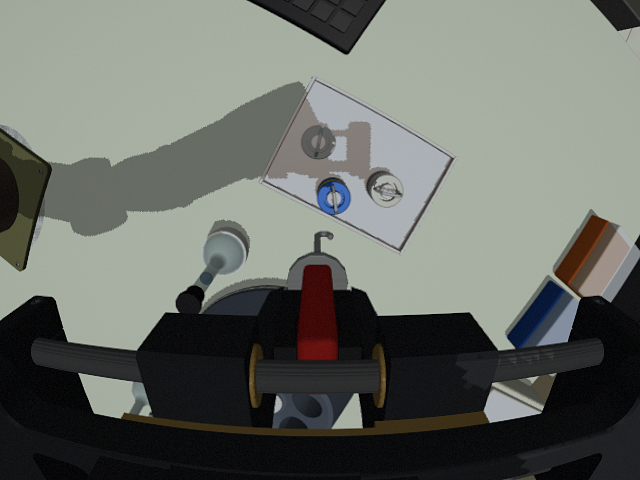

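View pics/As.png

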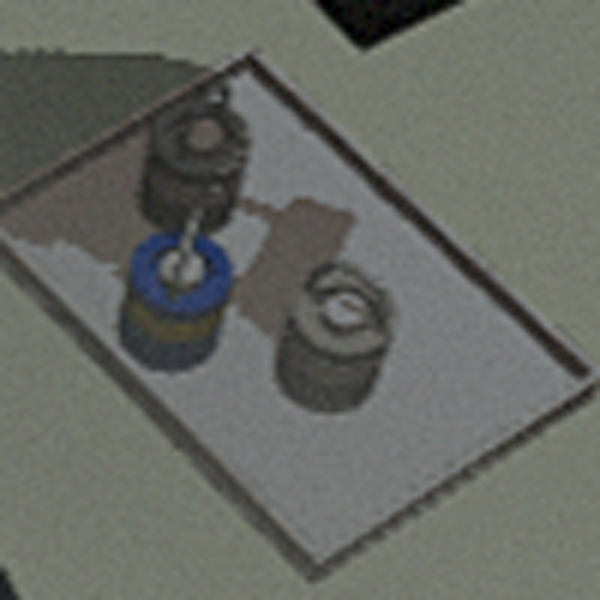

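```bash
python3 -m inch '-6 0 -12 8.5; -22 0 -40 17; -42 0 -75 25.5; -62 0 -110 34; -82 0 -145 42.5; -104 0 -182 51; -125 0 -220 59.5; -146 0 -257 68; -166 0 -292 76.5; -186 0 -327 85';  python3 - <<'E'
from h import *
p,R,s=tool()
print(p,s["q"],rows_to([.4968,-.3992,.332]),np.degrees(np.arctan2(R[1,0],R[0,0])))
E
```

```text
clock: 28.25
tool_pos: [0.4823, -0.1064, 0.3321]
eef_rot: [0.633, -0.318, 0.316, -0.632]
contact_force: [0.5, 0.8, -0.5]
opening: 0.15
[ 0.4823 -0.1064  0.3321] [ 0.3197  0.4168 -0.2912  1.8254  0.1463  0.9237 -0.9657] [ 243.1851   -0.0149 -163.6912] -53.22280684313452
```

```bash
python3 -m inch '25 0 -17 8.5; 53 0 -36 17; 82 0 -55 25.5; 110 0 -74 34; 138 0 -93 42.5; 165 0 -111 51; 190 0 -128 59.5; 215 0 -145 68; 233 0 -157 76.5; 243 0 -164 85' && python3 -m inch '0 0 0 8.5; 0 0 0 17; 0 0 0 25.5; 0 0 0 34; 0 0 0 34.6; 0 0 0 34.6; 0 0 0 34.6';  python3 - <<'E'
from h import *
p,R,s=tool()
print(p,s["q"],rows_to([.4968,-.3992,.1487]),np.degrees(np.arctan2(R[1,0],R[0,0])))
d=snap("wrist"); p,R,s=tool()
cv2.imwrite("pics/B_w.png",d["frame"][:,:,::-1]); crop(d,(320,240),60,"B2",5)
print(p,tip("wrist","slot0"),tip("wrist","hook_cup"),tip("wrist","hook_tool"),"exp",proj(d,(.4964,-.399,.105)), proj(d,p-[0,0,.0437]+R@np.array([0,.087,0])))
E
```

```text
clock: 29.25
tool_pos: [0.498, -0.3993, 0.3312]
eef_rot: [-0.253, 0.662, -0.66, 0.25]
contact_force: [-0.2, -0.7, -1.0]
opening: 0.16
clock: 29.95
tool_pos: [0.4994, -0.397, 0.3329]
eef_rot: [-0.048, 0.706, -0.705, 0.047]
contact_force: [-0.3, -0.3, -0.5]
opening: 0.156
[ 0.4994 -0.397   0.3329] [ 0.4312  0.6412  0.3203  1.4216 -0.2111  1.1141 -2.222 ] [  2.613  184.2233   1.9519] -172.3191825700214
[ 0.4994 -0.3972  0.3332] [(0.74, array([319.6, 265.9])), (0.71, array([317.8, 206. ]))] [(0.6, array([323.8, 233.4]))] [(0.67, array([320.2, 278.7]))] exp [319.6972 205.0309] [316.1646 232.953 ]
```

View pics/B2.png

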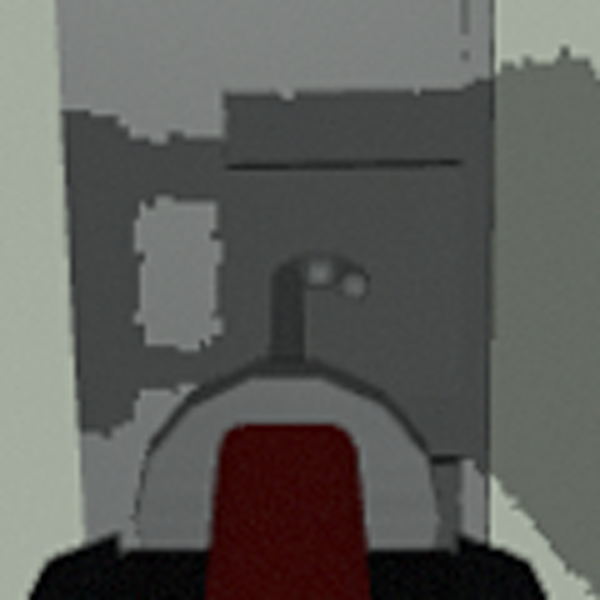

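```bash
python3 -m inch '2.5 0 2 0.5; 2.5 0 2 0.5; 2.5 0 2 0.5; 2.5 0 2 0.5';  python3 - <<'E'
from h import *
for i in range(2):
    p,R,s=tool(); print(p,rows_to([.4968,-.3992,.1487]),np.degrees(np.arctan2(R[1,0],R[0,0])))
    d=snap("wrist")
E
```

```text
clock: 30.55
tool_pos: [0.4974, -0.3996, 0.3338]
eef_rot: [0.043, -0.706, 0.706, -0.043]
contact_force: [-0.2, 0.6, 0.5]
opening: 0.159
[ 0.4974 -0.3996  0.3338] [  0.5979 185.05    -0.4919] -172.95373671288
[ 0.4975 -0.3996  0.3338] [  0.6812 185.078   -0.493 ] -172.94852541519094
```

```bash
python3 -m inch '0.5 20 -0.5 0; 0.5 50 -0.5 0; 0.5 75 -0.5 0; 0.5 85 -0.5 0; 0.5 85 -0.5 0; 0.5 85 -0.5 0; 0.5 85 -0.5 0';  python3 - <<'E'
from h import *
p,R,s=tool(); print(p,rows_to([.4968,-.3992,.1487]),np.degrees(np.arctan2(R[1,0],R[0,0])))
d=snap("wrist"); crop(d,(320,240),60,"C",5)
Rk=Rot.from_euler("z",.13).as_matrix()
f=cv2.imread("pics/C.png")
P=[proj(d,np.array([.4964,-.3992,.105])+Rk@np.array([x,y,0])) for x,y in ((-.033,-.008),(.007,-.008),(.007,.008),(-.033,.008))]
cv2.polylines(f,[((np.array(P)-[260,180])*5+2).astype(int)],False,(0,255,0)); cv2.imwrite("pics/C.png",f)
E
```

```text
clock: 31.35
tool_pos: [0.4976, -0.4, 0.2503]
eef_rot: [0.043, -0.705, 0.707, -0.044]
contact_force: [0.1, 0.3, -1.1]
opening: 0.156
[ 0.4976 -0.4     0.2503] [  0.9325 101.6053  -1.1143] -172.96005810685722
```

View pics/C.png

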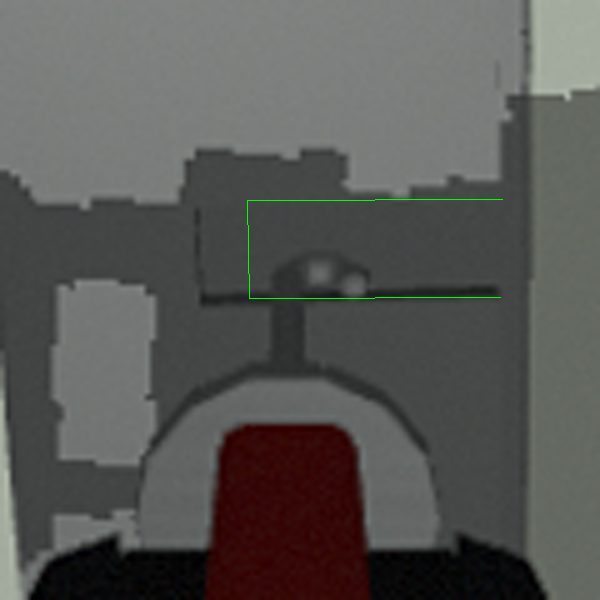

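```bash
python3 -m inch '0.8 10 -1 0; 0.8 25 -1 0; 0.8 45 -1 0; 0.8 65 -1 0; 0.8 80 -1 0; 0.8 90 -1 0; 0.8 96 -1 0; 0.8 99 -1 0; 0.8 99 -1 0; 0.8 99 -1 0';  python3 - <<'E'
from h import *
p,R,s=tool(); print(p,s["contact_force"],rows_to([.4968,-.3992,.1487]),np.degrees(np.arctan2(R[1,0],R[0,0])))
d=snap("wrist"); crop(d,(320,260),60,"D",5)
S=snap("scene"); crop(S,(115,285),40,"Ds",8)
E
```

```text
clock: 32.4
tool_pos: [0.4963, -0.3986, 0.1504]
eef_rot: [0.043, -0.705, 0.706, -0.044]
contact_force: [-0.8, -0.1, -1.0]
opening: 0.156
[ 0.4963 -0.3986  0.1504] [-0.8481 -0.0917 -1.0296] [-0.4091  1.6891  0.6063] -172.9609274663836
```

View pics/D.png

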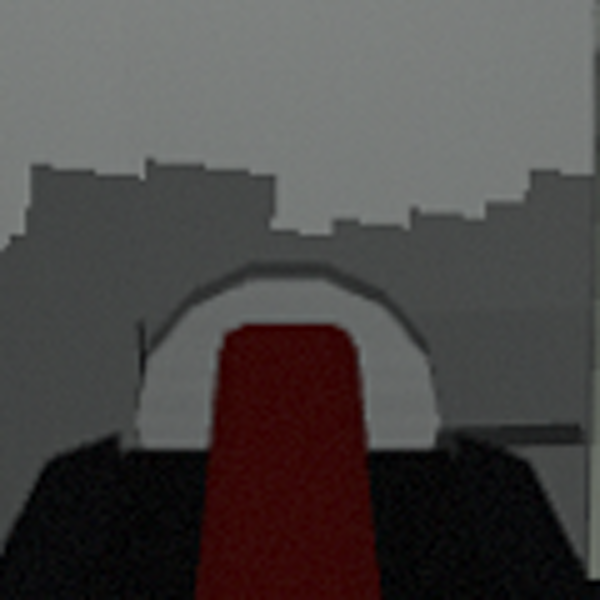

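Down in the slot, about 1.7 mm above the seat. I'll lower until it touches.

```bash
python3 -m inch '-0.3 1 0.5 0; -0.3 1.7 0.5 0; -0.3 2.2 0.5 0; -0.3 2.2 0.5 0; -0.3 2.2 0.5 0';  python3 - <<'E'
from h import *
for i in range(3):
    p,R,s=tool(); print(p,s["contact_force"]); snap("top")
E
```

```text
clock: 33.0
tool_pos: [0.4966, -0.399, 0.1486]
eef_rot: [0.043, -0.706, 0.706, -0.044]
contact_force: [-0.5, 1.6, 5.3]
opening: 0.153
[ 0.4966 -0.399   0.1486] [-0.5184  1.632   5.3089]
[ 0.4966 -0.399   0.1486] [-0.5596  0.8317  5.0796]
[ 0.4966 -0.399   0.1486] [-1.6843  1.0329  5.473 ]
```

```bash
python3 -m inch '0 -0.4 0 0; 0 -0.4 0 0; 0 -0.4 0 0; 0 -0.4 0 0; 0 -0.4 0 0; 0 -0.4 0 0; 0 -0.4 0 0; 0 -0.4 0 0' 0.3 && python3 -m inch '0 -5 0 0; 0 -20 0 0; 0 -50 0 0; 0 -95 0 0; 0 -140 0 0; 0 -185 0 0; 0 -185 0 0';  python3 - <<'E'
from h import *
p,R,s=tool(); print(p,s["contact_force"])
for n in ("wrist","scene","top"):
    d=snap(n); cv2.imwrite(f"pics/E_{n}.png",d["frame"][:,:,::-1])
    print(n,tip(n,"hook_tool"),[(q[0],atz(d,q[1],.105)) for q in tip(n,"hook_tool")],tip(n,"sample_carrier"))
    if n=="scene": crop(d,(115,285),40,"Es",8)
    if n=="wrist": crop(d,(320,230),60,"Ew",5)
E
```

```text
clock: 33.95
tool_pos: [0.4963, -0.3988, 0.1479]
eef_rot: [0.043, -0.706, 0.706, -0.043]
contact_force: [-0.0, -0.0, -0.1]
opening: 0.644
clock: 34.65
tool_pos: [0.4986, -0.4018, 0.3415]
eef_rot: [0.039, -0.702, 0.71, -0.047]
contact_force: [0.1, 0.6, 0.5]
opening: 0.647
[ 0.4986 -0.4018  0.3415] [0.096  0.633  0.5363]
wrist [(0.67, array([320.6, 211.1]))] [(0.67, array([ 0.4966, -0.3983,  0.105 ]))] [(0.57, array([322. , 243.2]))]
scene [(0.88, array([114.5, 291.8]))] [(0.88, array([ 0.492, -0.399,  0.105]))] [(0.82, array([402.1, 171.9])), (0.29, array([117. , 292.4]))]
top [(0.76, array([480.9, 270.5]))] [(0.76, array([ 0.5002, -0.3998,  0.105 ]))] [(0.58, array([204.8, 275.5])), (0.32, array([189. , 289.8])), (0.18, array([371. , 176.1]))]
```

View pics/Ew.png

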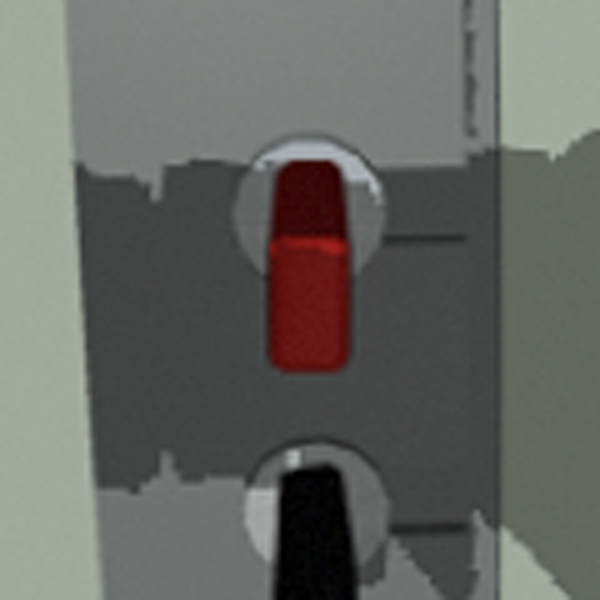

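View pics/E_scene.png

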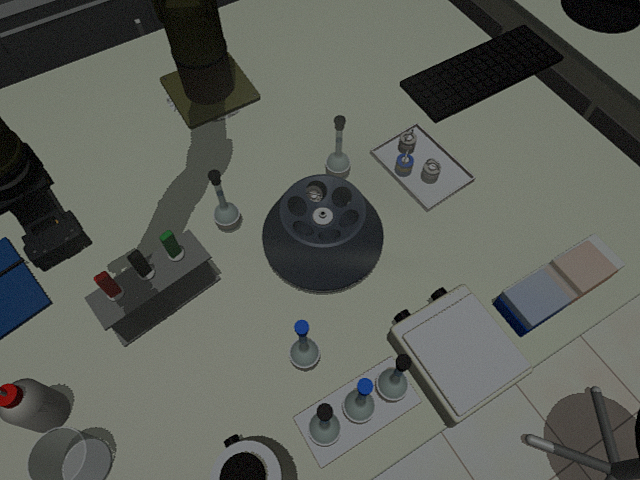

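The hook hangs in its slot at scene (105,283), as at the start. The blue carrier stands in the tray at scene (404,163). One last check of it, then I'll hand in.

```bash
python3 -m inch '0 0 0 0; 0 0 0 0; 0 0 0 0'
python3 - <<'E'
from h import *
S=snap("scene");T=snap("top")
print("blue",tri([(S,tip("scene","sample_carrier")[0][1]),(T,tip("top","sample_carrier")[0][1])]))
print("loop",tip("scene","sample_carrier_loop"),tip("top","sample_carrier_loop"))
print(tip("scene","empty_carrier_a"),tip("top","empty_carrier_a"))
A=cv2.resize(S["frame"][115:215,365:480,::-1],None,fx=5,fy=5); B=cv2.resize(T["frame"][220:320,150:225,::-1],None,fx=5,fy=5)
cv2.imwrite("pics/F.png",np.hstack([A,B])[:,:800])
E
```

```text
clock: 35.55
tool_pos: [0.4963, -0.3987, 0.3329]
eef_rot: [0.043, -0.706, 0.706, -0.043]
contact_force: [0.4, -0.1, -0.0]
opening: 0.652
blue (array([0.4809, 0.287 , 0.0042]), np.float64(1.636397455651723))
loop [(0.57, array([405.7, 150.8])), (0.25, array([226.6, 222.4]))] [(0.64, array([202. , 270.2])), (0.58, array([313.5, 226.7]))]
[(0.92, array([404.8, 149.3])), (0.8, array([428.7, 173.2]))] [(0.75, array([189.9, 255.5])), (0.64, array([187.8, 288.7])), (0.64, array([366.4, 313.4]))]
```

View pics/F.png

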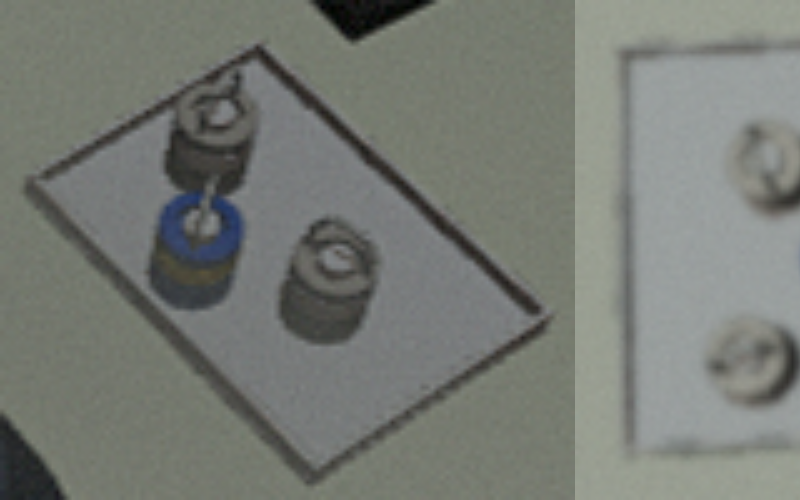

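The blue carrier stands upright on the tray floor, apart from both grey carriers and the walls. Handing in.

```bash
python3 -c "
from plant import r
print(r.finish_job())"
```

```text
the job is handed in; nothing more can be done
None
```

The job was handed in at about 36 s on the robot's clock. The blue carrier stands in the tray and the hook is back in its rack slot. I took the red hook from its rack and caught the carrier's loop in the bore. I drew the carrier out along the bore's slant, stood it in the tray, unhooked it, and hung the hook up again. The gripper never touched the carrier.

Last checks:
- **Carrier:** it stands upright on the tray floor. By triangulation its base is at about (0.481, 0.287, 0.004) m, roughly 20 mm clear of each grey carrier and clear of the walls.
- **Hook:** it hangs upright in its original slot, within about 1 mm of where it started by the wrist camera. The scene and top cameras put it about 4 mm to either side of that.
- **Other things:** the other tools, the flasks and the balance carrier look unmoved in the scene picture.
- **Robot:** the arm is parked above the rack, touching nothing. The largest contact force I saw in the readings I took was about 5 N, when the hook seated in its slot.

No check failed. The networks gave a few low-confidence false hits during the job, which I set aside after comparing them with the pictures.

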